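# Load the handle-boring station and latch its guard

### The job

Swing the clear guard of the boring station up out of the way, lay the pale chisel-handle blank in the two V-rests with its brass end towards the red stop, and push it up against the stop until you feel it butt, without shifting the stop. Then swing the guard down and press it until its catch clicks and it is fully shut. Leave the dark handle and the other things on the bench alone.

Things in the scene. Friction and masses are not known exactly. Their poses are not given: they have to be found in the camera images.
- station: Teal base plate 380 x 230 x 20 mm lying on the bench, fixed. Origin on the bench under the middle between its two V-rests; its x axis runs along the rests, away from the robot, towards the red stop and the grey drill motor; y to the guard's hinge side; z up.
- rest_mid (a point): Point midway between the two 90-degree aluminium V-rests on the axis of a handle lying in them: station x 0, y 0, z 60 mm. Rests at x -45 and +45 mm, 14 mm thick in x, 26 mm out in y either side, apex of the V at z 40 mm, arms up to z 61 mm; base top at z 20 mm. Fingers have room between them (x +-38 mm). A handle borne down on drags in the rests with 6 N or more, held lightly with 1 to 2 N. Axes as the station's.
- motor_top (a point): Middle of the drill motor's top: block 100 x 100 mm, from station x 135 to 235 mm, top at z 96 mm; its chuck, 40 mm in diameter, reaches to x 113 mm.
- catch_top (a point): Middle of the top of the small dark catch housing (28 mm in x, 12 mm in y), station x -78, y -60, z 66 mm; inside the guard, clear of the fingers' room.
- stop: Red stop plate, 15 mm thick in station x, 46 mm wide, up to z 82 mm, between the V-rests and the motor. Clamped only by friction on a slide along station x (set differently every time): it yields if pushed with more than about 25 N and must not be shifted (3 mm is too much). Origin under its front face, 20 mm over the bench, axes as the station's.
- stop_face (a point): The point on the stop's front face (looking to station -x, marked by a brass disc) that the brass end must butt against: at station y 0, z 60 mm, x between 67 and 83 mm. Axes as the station's.
- guard (a joint): Angle of the clear guard, rad: 0 shut, 1.57 upright, 2.1 end of travel, leaning back. Starts ajar. A friction hinge: it stays where it is left (1 to 4 N at the bar moves it). A sprung roller catch resists in the last 0.07 rad: the guard stays ajar at about 0.06 rad unless the bar is pressed down with about 8 to 15 N; then it snaps to below 0.015 rad and holds.
- guard_bar (a point): Middle of the guard's black grab bar, 12 mm diameter, 100 mm long, parallel to station x, carried 225 mm from the hinge axis and 45 mm outside the guard's front lip (26 mm deep); free for fingers on both sides for +-38 mm from its middle. Shut, it is at station y -125, z 100 mm; upright, it is the topmost part. Turns with the guard.
- guard_hinge (a point): Middle of the hinge axis, at station y 100, z 100 mm, parallel to station x; opening carries the bar up and over towards station +y. Panel 190 mm wide in x, thin, 180 mm from hinge to front lip. Two hinge posts at station x +-85, y 106 mm, to z 103 mm.
- handle_mid (a point): Middle of the pale wooden handle blank, half-way up: an octagonal bar 28 mm across flats (flat on top and bottom, and vertical flats at its sides), 140 mm long in all, about 100 g. x axis along the handle towards its brass end; z up. Lies on the bench, its centre 14 mm up.
- handle_tip (a point): Centre of the brass end face of the pale handle, 70 mm along x from its middle; the brass ferrule is 22 mm in diameter and 18 mm long.
- dark_mid (a point): Middle of a dark-brown handle of the same shape and size, a bystander that must not be moved.
- dark_handle: The same dark handle; origin under its middle.
- mallet: Wooden carver's mallet standing on its head, 80 mm across, 230 mm high; bystander. Origin under it.
- glue: White glue bottle, 56 mm across, 160 mm high; bystander. Origin under it.
- sanding_block: Cork sanding block 100 x 60 x 32 mm; bystander. Origin under its middle.
- gouge_a: Carving gouge with dark handle, 245 mm long, lying; bystander. Origin on the bench near its brass collar.
- gouge_b: Carving gouge with green handle, 245 mm long, lying; bystander. Origin on the bench near its brass collar.
Things that resemble listed ones, but are neither listed nor needed, are in the scene too. Several things look just like the part that bears handle_mid: the one meant starts farthest from the robot's base.

How it is judged (in metres and radians):
On the way, in this order (a step that is already met when the one before it is completed fails the run):
1. the guard is swung up out of the way (beyond about 80 degrees) (value of joint guard above 1.4 rad), for 0.2 s.
2. the pale handle, lying in the V-rests, is pushed against the stop so that it is felt (over 1 N) (y of handle_tip in the frame of station between -0.004 and 0.004 m and z of handle_tip in the frame of station between 0.056 and 0.064 m and y of handle_mid in the frame of station between -0.004 and 0.004 m and z of handle_mid in the frame of station between 0.056 and 0.064 m and contact force between handle and stop above 1 N and value of joint guard above 1.2 rad).
At the end, for the whole second after the job is handed in: The guard is shut on its catch (below 0.02 rad); the pale handle lies at rest in the V-rests, its axis within 4 mm of theirs, released, its brass end within 2.5 mm of the stop face (value of joint guard below 0.02 rad and y of handle_tip in the frame of station between -0.004 and 0.004 m and z of handle_tip in the frame of station between 0.056 and 0.064 m and y of handle_mid in the frame of station between -0.004 and 0.004 m and z of handle_mid in the frame of station between 0.056 and 0.064 m and x of handle_tip in the frame of stop_face between -0.0025 and 0.002 m and linear speed of handle below 0.01 m/s and contact force between the fingers and handle below 0.1 N); the robot touches nothing.
It fails at once if the stop is shifted from its setting (over 3 mm) (distance of stop_face from where it was at the start of the episode above 0.003 m).
It fails at once if the dark handle is disturbed (moved over 20 mm) (distance of dark_mid from where it was at the start of the episode above 0.02 m).
It fails at once if a bystander is disturbed (moved over 20 mm) (distance of any of mallet, glue, sanding_block, gouge_a, gouge_b from where it was at the start of the episode above 0.02 m).
It also fails if it takes over 72 s, if anything falls off the work surface, if the arm or the gripper's body presses on something with over 40 N, if the wrist force passes 120 N, or if a joint passes its speed limit or range.

### The arm

A 7-joint arm with a two-finger parallel gripper is mounted at the origin on the work surface. World frame = base frame: x ahead of the robot, y to its left, z up, the work surface at z = 0. Lengths are in mm, angles in rad, forces in N, time in s.
With the tool pointing down it reaches from about 400 to 875 mm from the base axis. Payload 4.4 kg.
Tool frame: the origin (TCP) lies midway between the tips of the shut fingers; the grasp point (between the pads) lies 19 mm behind it; x points along the fingers, z is the direction in which the jaws open and shut, and the axes are right-handed (so a half turn about x gives the same grasp; the last joint's range is limited). The gripper opens to 85 mm and grips with 20 to 120 N. Pads are 22 mm wide; open, the fingers measure 114 mm over their backs; the gripper's body (76 mm by 85 mm) begins 54 mm behind the grasp point. The pads swing forward as they close: fully open they stand 13 mm farther back than shut.
Start: joints at [1.049, 0.628, 0.038, 1.517, -0.027, 0.996, -0.02], TCP at [286.146, -583.642, 231.313] pointing down, gripper open.
Joint ranges: [-3.06, 3.06], [-0.37, 2.12], [-1.25, 1.32], [0.18, 2.47], [-1.1, 4.24], [0.23, 1.98], [-2.94, 2.94]. Speed limits (rad/s): [2.57, 2.57, 3.14, 3.14, 3.14, 3.14, 3.14].

### API

Orientations are given as [roll, pitch, yaw] about the fixed x, y, z axes, in that order (R = Rz(yaw) Ry(pitch) Rx(roll)).
In Python, from cell import ctrl gives the robot as it stands. The module is installed in compiled form; this text tells all that it offers.
- The arm moves only by the tool servo_tool, never from a script. Its argument "rows" is a list of rows, each an object of numbers: "dx", "dy", "dz": the shift along the tool's x, y, z in units of 750 mm (1.0 is 750 mm); "wx", "wy", "wz": the turn, a rotation vector about the tool's x, y, z in units of 6 degrees (1.0 is 6 degrees); "fingers": the closure, from 0 (fully open) to 1 (shut). In form: [{"dx": .., "dy": .., "dz": .., "wx": .., "wy": .., "wz": .., "fingers": ..}, ...]. A call has 1 to 5 rows; each row shifts and turns the commanded pose from where the row before left it, along the tool's axes as they then stand; what a row does not reach is not made up. A row lasts 1/8 s, in which the tool goes at most 62.5 mm and 10.7 degrees, less where a joint would pass 70% of its speed; a pose out of reach is approached as far as the arm can. A call with a number of a shift or a turn outside -1 to 1 is refused whole. A call with a gripper value outside its range is refused whole. The fingers move at their own pace and stop on an object; the grip force is fixed at half the most. Time passes only in rows, so rows that do not move let the fingers close. It gives the time, the measured TCP pose, the force and the opening at its end, in the units of the state.
- ctrl.read_state(): the state, without advancing time (a new reading comes with each control period).
- ctrl.get_image(name): name is "scene" or "top"; returns the picture (420x560x3 uint8, red, green, blue); there is no depth.
- ctrl.camera_info(name): a dict with "fovy" (degrees; the focal length in pixels is half the picture's height over the tangent of half this angle, whatever the lens; pixels are square), "cx", "cy" (the principal point, pixels), "R" (3x3) and "t" (3): a world point X has camera coordinates R X + t. Camera axes: x right, y down, z forward; pixel columns grow to the right and rows downward; lengths in mm; the calibration is good to about 2 mm. A picture is of the moment at which its call begins. camera_info takes no time and is no camera call.
- ctrl.finish_job(): hands the job in, once; it reports no verdict.
Trained networks look in the newest picture that a camera, given by its name, has taken for a name from the list of things; names that differ only in an ending like _2 or _b are one class to them, and where a whole thing is asked for, a point or a joint stands for the part that bears it (a point fixed in the world has none). Each returns a list of dicts, best first, with "conf" (0 to 1); they miss things now and then, are a little off and sometimes report something else, mostly with a low value. They report only what shows in the picture. A call takes as long as a camera call. They do not tell look-alikes from the thing itself.
- ctrl.search_frame(label, camera): "extent" ([centre column, centre row, width, height] in pixels, round what is visible of it).
- ctrl.silhouettes(label, camera): "region" (420x560 bool, what is visible of it) and "extent" ([centre column, centre row, width, height] in pixels, round what is visible of it).
- ctrl.mark_of(label, camera): "point" ([column, row] in pixels: a listed point, or the origin of a listed thing).
The state is a dict: "clock": time; "qpos": joint angles; "qd": joint speeds; "tau": joint torques, N m; "eef_pos": TCP position; "tool_rot": TCP orientation; "force": force on the tool from outside, world axes, zero at the start; "torque": the same for the moment, N m; "width": finger opening in mm.
Only numpy, scipy, OpenCV 4.12 (cv2) and the standard library are available. Lean on these libraries where they do the work, as an engineer would, in place of code of your own. Each camera call takes 0.05 s, during which the arm holds its last target.

## Working session

There is one attempt and no reset: what is moved stays moved. The work goes in short steps, Python scripts to look and compute and a tool call to move; the robot and the scene stay as the last step left them, time stands still between calls to the robot, and variables do not carry over. Pictures are saved under pics/ and viewed, and the job is handed in when it is done.

Besides the shell and the picture viewer there is one more tool, called as name(argument=value, ...) on one line, values as JSON. servo_tool: Moves the arm, as the interface text tells. Its arguments: {"type":"object","properties":{"rows":{"type":"array"}},"required":["rows"]}

```bash
mkdir -p pics; ls
python3 - <<'E'
from cell import ctrl
import cv2
for n in ["scene","top"]:
    im=ctrl.get_image(n); cv2.imwrite(f"pics/{n}0.png",im[:,:,::-1])
    print(n,ctrl.camera_info(n))
print(ctrl.read_state())
for l in ["station","rest_mid","motor_top","catch_top","stop","stop_face","guard_bar","guard_hinge","handle_mid","handle_tip","dark_mid"]:
    for c in ["scene","top"]:
        print(l,c,[(round(d["conf"],2),[round(float(x)) for x in d["point"]]) for d in ctrl.mark_of(l,c)])
print(ctrl.read_state()["clock"])
E
```

```text
pics
scene {'fovy': 55.74450994870188, 'cx': 283.9085501448012, 'cy': 213.7489212520017, 'R': array([[ 0.51479456,  0.85731227,  0.00149491],
       [ 0.74403314, -0.44590565, -0.49757697],
       [-0.42591225,  0.25726218, -0.86741854]]), 't': array([-137.44629001, -363.22131561, 1225.31650513])}
top {'fovy': 45.359550394668055, 'cx': 283.29592046135036, 'cy': 205.13263000854784, 'R': array([[-0.00859896, -0.99986609, -0.01392317],
       [-0.99068311,  0.01041085, -0.13578875],
       [ 0.13591552,  0.01262581, -0.99063998]]), 't': array([-125.29371439,  475.10864716, 1099.87452099])}
{'clock': 0.1, 'qpos': array([ 1.04920414,  0.6292979 ,  0.03844541,  1.51826887, -0.02703664,
        0.99631855, -0.0200174 ]), 'qd': array([ 0.00038051, -0.0014233 ,  0.00025524, -0.00355309,  0.00031142,
        0.00030916,  0.0003344 ]), 'tau': array([ 3.97906799e-03, -5.64522886e+01,  1.23071998e+00, -1.93970668e+01,
        1.12312892e-02,  5.40371781e-03,  4.10646135e-05]), 'eef_pos': array([ 285.89739656, -583.1115307 ,  230.45209247]), 'tool_rot': array([3.13612082, 1.56902113, 2.02107879]),
[... 490 characters left out ...]
.71, [404, 197])]
stop_face top [(0.58, [355, 186])]
guard_bar scene [(0.77, [361, 173]), (0.35, [411, 146])]
guard_bar top [(0.84, [194, 179])]
guard_hinge scene [(0.96, [413, 146]), (0.31, [302, 351])]
guard_hinge top [(0.65, [106, 200])]
handle_mid scene [(0.8, [168, 173]), (0.65, [226, 279]), (0.63, [193, 220])]
handle_mid top [(0.79, [358, 269]), (0.64, [365, 346]), (0.64, [106, 201]), (0.58, [359, 186])]
handle_tip scene [(0.94, [166, 227]), (0.77, [164, 196]), (0.56, [226, 308])]
handle_tip top [(0.74, [380, 321]), (0.65, [389, 270]), (0.63, [374, 162]), (0.62, [456, 231]), (0.24, [411, 251])]
dark_mid scene [(0.6, [271, 239])]
dark_mid top [(0.75, [303, 206]), (0.43, [185, 224])]
1.2
```

View pics/scene0.png

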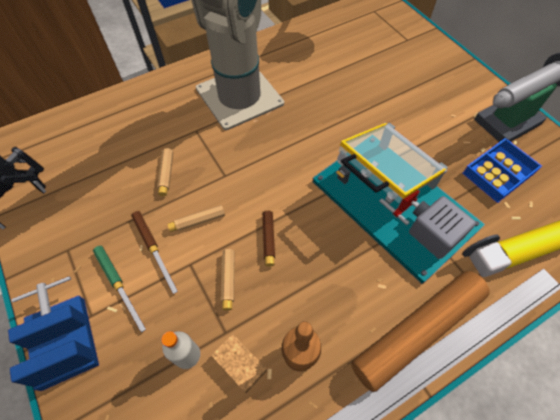

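View pics/top0.png

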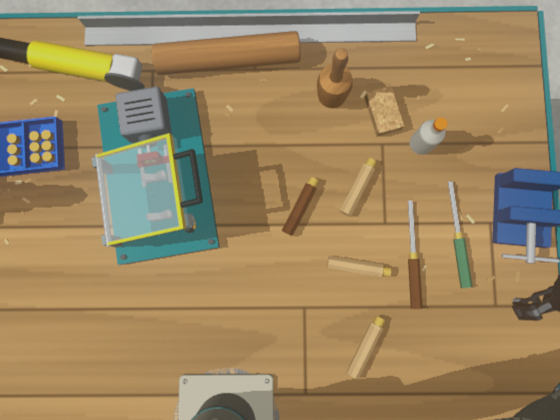

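```bash
cat > h.py <<'E'
import numpy as np, cv2
from cell import ctrl
from scipy.optimize import least_squares
def cam(n):
    c=ctrl.camera_info(n); f=210/np.tan(np.radians(c["fovy"]/2)); return f,c["cx"],c["cy"],np.array(c["R"]),np.array(c["t"])
def proj(n,X):
    f,cx,cy,R,t=cam(n); p=np.atleast_2d(X)@R.T+t; return np.c_[f*p[:,0]/p[:,2]+cx,f*p[:,1]/p[:,2]+cy]
def back(n,uv,z):
    f,cx,cy,R,t=cam(n); C=-R.T@t; d=R.T@np.array([(uv[0]-cx)/f,(uv[1]-cy)/f,1.]); s=(z-C[2])/d[2]; return C+s*d
def crop(n,u0,v0,u1,v1,k,fn,pts=(),im=None):
    im=ctrl.get_image(n) if im is None else im
    c=cv2.resize(im[v0:v1,u0:u1],None,fx=k,fy=k,interpolation=cv2.INTER_CUBIC)[:,:,::-1].copy()
    for p in pts: cv2.drawMarker(c,(int((p[0]+.5-u0)*k),int((p[1]+.5-v0)*k)),(255,0,255),0,8,1)
    cv2.imwrite(fn,c)
E
python3 - <<'E'
from h import *
t=cv2.imread("pics/top0.png")[:,:,::-1]; s=cv2.imread("pics/scene0.png")[:,:,::-1]
crop("top",85,75,225,275,3,"pics/c1.png",im=t)
crop("scene",300,110,500,280,4,"pics/c2.png",im=s)
crop("top",300,140,420,390,2,"pics/c3.png",im=t)
for n in [(359,186),(360,267),(366,347),(301,206)]: print(n,back("top",n,14).round(), np.linalg.norm(back("top",n,14)[:2]).round())
for n in [(228,278),(196,218),(165,170),(268,237)]: print(n,back("scene",n,14).round(), np.linalg.norm(back("scene",n,14)[:2]).round())
E
```

```text
(359, 186) [ 519. -304.   14.] 601.0
(360, 267) [ 334. -301.   14.] 450.0
(366, 347) [ 160. -309.   14.] 348.0
(301, 206) [ 474. -170.   14.] 503.0
(228, 278) [ 517. -300.   14.] 598.0
(196, 218) [ 334. -297.   14.] 447.0
(165, 170) [ 156. -306.   14.] 344.0
(268, 237) [ 473. -169.   14.] 502.0
```

View pics/c1.png

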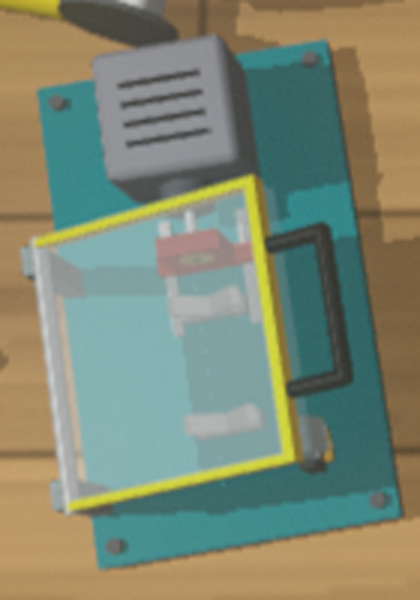

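View pics/c2.png

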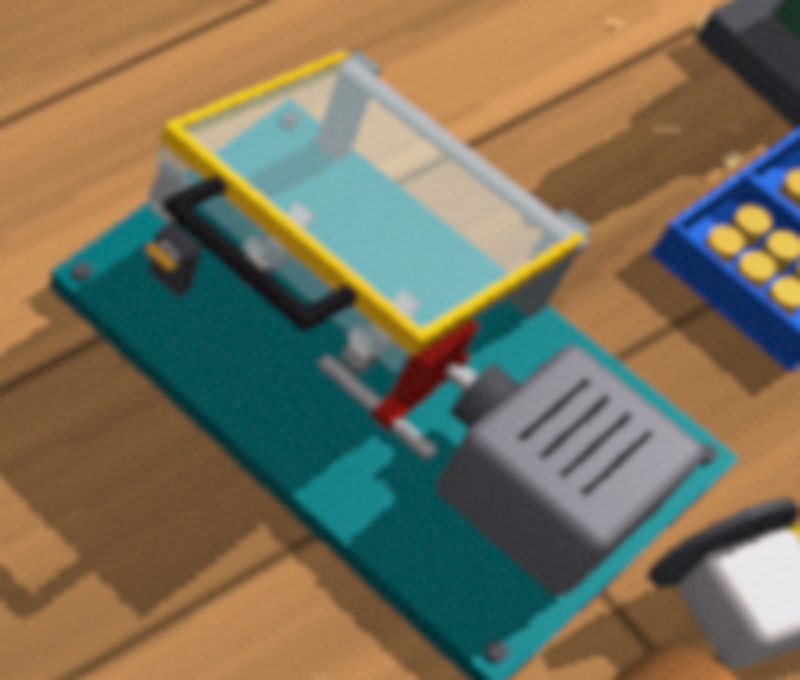

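View pics/c3.png

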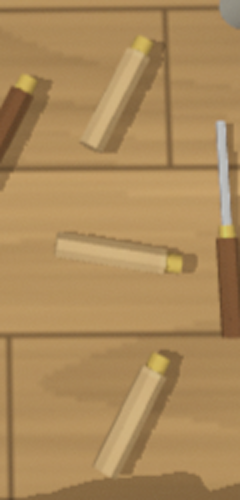

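Run:
```python
from h import *
T=lambda u,v:((u/3+85-.5),(v/3+75-.5)); S=lambda u,v:(u/4+300-.5,v/4+110-.5)
obs=[]
for p,c in [((38,88),(1,1)),((328,40),(1,-1)),((402,515),(-1,-1)),((100,570),(-1,1))]: obs.append(("top",T(*p),"pl",c))
for p,c in [((55,275),(-1,-1)),((737,458),(1,1))]: obs.append(("scene",S(*p),"pl",c))
for p,c in [((93,57),(235,50,96)),((211,36),(235,-50,96)),((108,178),(135,50,96)),((225,161),(135,-50,96))]: obs.append(("top",T(*p),"pt",c))
for p,c in [((572,345),(135,50,96)),((468,437),(135,-50,96)),((714,453),(235,50,96)),((607,548),(235,-50,96))]: obs.append(("scene",S(*p),"pt",c))
for n,p in [("top",T(337,305)),("scene",S(245,262))]: obs.append((n,p,"bar",0))
obs.append(("top",T(195,259),"stop",0))
def pred(P,o):
    x,y,a,th,px,py,sx=P; c,s=np.cos(a),np.sin(a)
    if o[2]=="pl": q=(px+190*o[3][0],py+115*o[3][1],20)
    elif o[2]=="pt": q=o[3]
    elif o[2]=="stop": q=(sx,0,60)
    else: q=(0,100-225*np.cos(th),100+225*np.sin(th))
    return proj(o[0],[[x+c*q[0]-s*q[1],y+s*q[0]+c*q[1],q[2]]])[0]
f=lambda P:np.concatenate([pred(P,o)-o[1] for o in obs])
r=least_squares(f,[480,120,.15,.3,45,0,75],loss="soft_l1",x_scale=[10,10,.1,.1,10,10,10])
print(r.x.round(3)); 
for o,e in zip(obs,r.fun.reshape(-1,2).round(1)): print(o[0],o[2],o[3],e)
```

```text
[ 4.96517e+02  1.53085e+02  1.65000e-01  3.28000e-01  5.55410e+01
 -8.48000e-01  7.75050e+01]
top pl (1, 1) [-0.   0.2]
top pl (1, -1) [-0.2 -0.5]
top pl (-1, -1) [0.2 0.3]
top pl (-1, 1) [ 0.  -0.2]
scene pl (-1, -1) [-1.3 -0.7]
scene pl (1, 1) [1.  0.3]
top pt (235, 50, 96) [-2.1 -1.4]
top pt (235, -50, 96) [ 3.4 -2.2]
top pt (135, 50, 96) [-1.3  1.7]
top pt (135, -50, 96) [ 5.2 -0.5]
scene pt (135, 50, 96) [ 0.7 -2.7]
scene pt (135, -50, 96) [-1.  -1.7]
scene pt (235, 50, 96) [ 0.6 -1.3]
scene pt (235, -50, 96) [-0.3  1. ]
top bar 0 [-0.9 -0.3]
scene bar 0 [-1.9  0.1]
top stop 0 [ 0.6 -0.1]
```

```bash
cat >> h.py <<'E'
from scipy.spatial.transform import Rotation as Ro
ST=[496.5,153.1,0.165]
def st(q,S=None):
    x,y,a=S or ST; c,s=np.cos(a),np.sin(a); return np.array([x+c*q[0]-s*q[1],y+s*q[0]+c*q[1],q[2]])
def sv(v,S=None):
    return st(v,S)-st([0,0,0],S)
def cur():
    s=ctrl.read_state(); return s["eef_pos"],Ro.from_euler("xyz",s["tool_rot"]).as_matrix(),s
def toolR(xd,zd):
    xd=xd/np.linalg.norm(xd); zd=zd/np.linalg.norm(zd); return np.c_[xd,np.cross(zd,xd),zd]
def plan(P,R,n):
    p,R0,s=cur(); w=Ro.from_matrix(R0.T@R).as_rotvec(); wu=np.degrees(w)/6/n
    d=(P-p)/n/750
    print("from",p.round(1),"to",P.round(1),"rot deg",np.degrees(w).round(1),"rows",n)
    for i in range(n):
        Ri=R0@Ro.from_rotvec(w*i/n).as_matrix(); print((Ri.T@d).round(3),wu.round(2))
E
python3 - <<'E'
from h import *
p,R,s=cur(); print(R.round(2))
th=.328; bar=st([0,100-225*np.cos(th),100+225*np.sin(th)]); print("bar",bar)
f=np.radians(45)
xd=sv([0,np.sin(f),-np.cos(f)])
for sg in (1,-1):
    zd=sg*sv([0,np.cos(f),np.sin(f)]); Rt=toolR(xd,zd)
    print(sg); plan(bar-xd*(80-22),Rt,14)
E
```

```text
[[ 0.    0.9   0.44]
 [ 0.    0.44 -0.9 ]
 [-1.    0.   -0.  ]]
bar [515.06132166  41.62987184 172.4838168 ]
1
from [ 286.2 -583.6  231.3] to [521.8   1.2 213.5] rot deg [-151.8   -9.2   62.9] rows 14
[ 0.002  0.045 -0.04 ] [-1.81 -0.11  0.75]
[ 0.005  0.051 -0.031] [-1.81 -0.11  0.75]
[ 0.009  0.056 -0.021] [-1.81 -0.11  0.75]
[ 0.013  0.058 -0.01 ] [-1.81 -0.11  0.75]
[0.018 0.057 0.   ] [-1.81 -0.11  0.75]
[0.022 0.055 0.011] [-1.81 -0.11  0.75]
[0.026 0.05  0.02 ] [-1.81 -0.11  0.75]
[0.03  0.043 0.029] [-1.81 -0.11  0.75]
[0.034 0.034 0.036] [-1.81 -0.11  0.75]
[0.037 0.024 0.041] [-1.81 -0.11  0.75]
[0.039 0.013 0.044] [-1.81 -0.11  0.75]
[0.04  0.002 0.045] [-1.81 -0.11  0.75]
[ 0.04  -0.01   0.044] [-1.81 -0.11  0.75]
[ 0.039 -0.021  0.04 ] [-1.81 -0.11  0.75]
-1
from [ 286.2 -583.6  231.3] to [521.8   1.2 213.5] rot deg [15.8 44.7  6.5] rows 14
[ 0.002  0.045 -0.04 ] [0.19 0.53 0.08]
[ 0.004  0.044 -0.041] [0.19 0.53 0.08]
[ 0.007  0.043 -0.041] [0.19 0.53 0.08]
[ 0.01   0.042 -0.042] [0.19 0.53 0.08]
[ 0.012  0.041 -0.042] [0.19 0.53 0.08]
[ 0.015  0.04  -0.042] [0.19 0.53 0.08]
[ 0.018  0.039 -0.042] [0.19 0.53 0.08]
[ 0.02   0.038 -0.042] [0.19 0.53 0.08]
[ 0.023  0.037 -0.041] [0.19 0.53 0.08]
[ 0.025  0.036 -0.041] [0.19 0.53 0.08]
[ 0.028  0.035 -0.04 ] [0.19 0.53 0.08]
[ 0.03   0.034 -0.039] [0.19 0.53 0.08]
[ 0.033  0.033 -0.038] [0.19 0.53 0.08]
[ 0.035  0.032 -0.036] [0.19 0.53 0.08]
```

servo_tool(rows=[{"dx": 0,"dy": 0.045,"dz": -0.04,"wx": 0.19,"wy": 0.53,"wz": 0.08,"fingers": 0.4},{"dx": 0,"dy": 0.044,"dz": -0.041,"wx": 0.19,"wy": 0.53,"wz": 0.08,"fingers": 0.4},{"dx": 0.002,"dy": 0.043,"dz": -0.041,"wx": 0.19,"wy": 0.53,"wz": 0.08,"fingers": 0.4},{"dx": 0.004,"dy": 0.042,"dz": -0.042,"wx": 0.19,"wy": 0.53,"wz": 0.08,"fingers": 0.4},{"dx": 0.008,"dy": 0.041,"dz": -0.042,"wx": 0.19,"wy": 0.53,"wz": 0.08,"fingers": 0.4}])

```text
clock: 1.82
eef_pos: [371.8, -375.5, 240.8]
tool_rot: [3.041, 1.289, 1.826]
force: [0.1, -0.7, -0.6]
width: 51.2
```

servo_tool(rows=[{"dx": 0.011,"dy": 0.04,"dz": -0.042,"wx": 0.19,"wy": 0.53,"wz": 0.08,"fingers": 0.4},{"dx": 0.014,"dy": 0.039,"dz": -0.042,"wx": 0.19,"wy": 0.53,"wz": 0.08,"fingers": 0.4},{"dx": 0.017,"dy": 0.038,"dz": -0.042,"wx": 0.19,"wy": 0.53,"wz": 0.08,"fingers": 0.4},{"dx": 0.02,"dy": 0.037,"dz": -0.041,"wx": 0.19,"wy": 0.53,"wz": 0.08,"fingers": 0.4},{"dx": 0.022,"dy": 0.036,"dz": -0.041,"wx": 0.19,"wy": 0.53,"wz": 0.08,"fingers": 0.4}])

```text
clock: 2.45
eef_pos: [456.2, -171.4, 246.3]
tool_rot: [3.094, 1.009, 1.774]
force: [0.4, -0.6, 0.4]
width: 50.9
```

```bash
cat > pl.py <<'E'
from h import *
import sys
def barpose(th,back_,f=45,x=0):
    f=np.radians(f); bar=st([x,100-225*np.cos(th),100+225*np.sin(th)]); xd=sv([0,np.sin(f),-np.cos(f)])
    return bar-xd*(back_-22),toolR(xd,-sv([0,np.cos(f),np.sin(f)]))
E
python3 - <<'E'
from pl import *
P,R=barpose(.328,80); plan(P,R,5)
E
```

```text
from [ 456.2 -171.4  246.3] to [521.8   1.2 213.5] rot deg [ 4.4 12.8  1.7] rows 5
[ 0.03   0.028 -0.029] [0.15 0.43 0.06]
[ 0.031  0.027 -0.028] [0.15 0.43 0.06]
[ 0.032  0.027 -0.027] [0.15 0.43 0.06]
[ 0.034  0.026 -0.026] [0.15 0.43 0.06]
[ 0.035  0.025 -0.025] [0.15 0.43 0.06]
```

servo_tool(rows=[{"dx": 0.03,"dy": 0.028,"dz": -0.029,"wx": 0.15,"wy": 0.43,"wz": 0.06,"fingers": 0.4},{"dx": 0.031,"dy": 0.027,"dz": -0.028,"wx": 0.15,"wy": 0.43,"wz": 0.06,"fingers": 0.4},{"dx": 0.032,"dy": 0.027,"dz": -0.027,"wx": 0.15,"wy": 0.43,"wz": 0.06,"fingers": 0.4},{"dx": 0.034,"dy": 0.026,"dz": -0.026,"wx": 0.15,"wy": 0.43,"wz": 0.06,"fingers": 0.4},{"dx": 0.035,"dy": 0.025,"dz": -0.025,"wx": 0.15,"wy": 0.43,"wz": 0.06,"fingers": 0.4}])

```text
clock: 3.08
eef_pos: [521.9, 0.3, 212.4]
tool_rot: [3.14, 0.784, 1.732]
force: [1.0, 0.3, -1.1]
width: 51.4
```

Run:
```python
from pl import *
s=ctrl.get_image("scene"); t=ctrl.get_image("top")
p,R,_=cur(); pts=[p,p-R[:,0]*60]
crop("scene",280,60,480,210,4,"pics/d1.png",proj("scene",pts),s)
crop("top",90,80,270,280,3,"pics/d2.png",proj("top",pts),t)
P,R=barpose(.328,80); plan(P,R,1)
P,R=barpose(.328,0); plan(P,R,3)
```

```text
from [521.1   3.4 212.2] to [521.8   1.2 213.5] rot deg [ 0.1 -0.3  0.1] rows 1
[-0.003  0.     0.001] [ 0.02 -0.05  0.02]
from [521.1   3.4 212.2] to [512.5  57.  156.9] rot deg [ 0.1 -0.3  0.1] rows 3
[0.034 0.    0.   ] [ 0.01 -0.02  0.01]
[0.034 0.    0.   ] [ 0.01 -0.02  0.01]
[0.034 0.    0.   ] [ 0.01 -0.02  0.01]
```

View pics/d1.png

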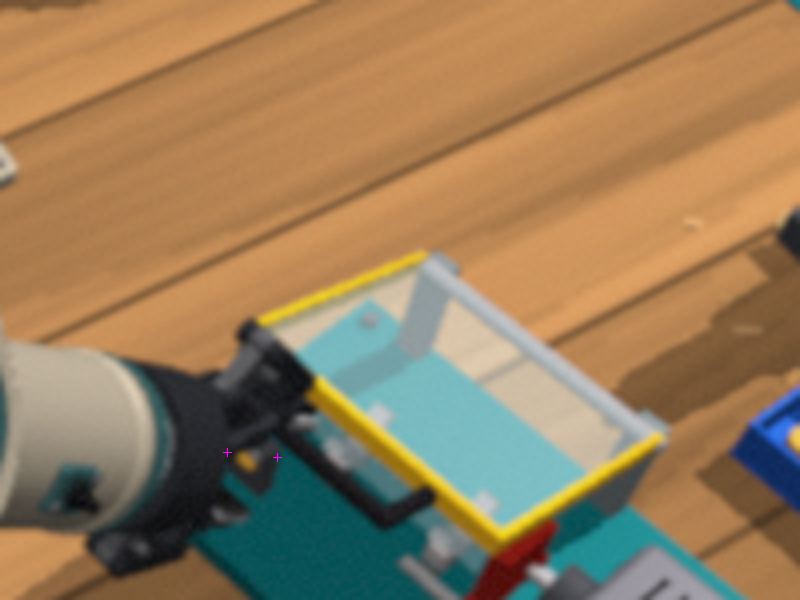

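View pics/d2.png

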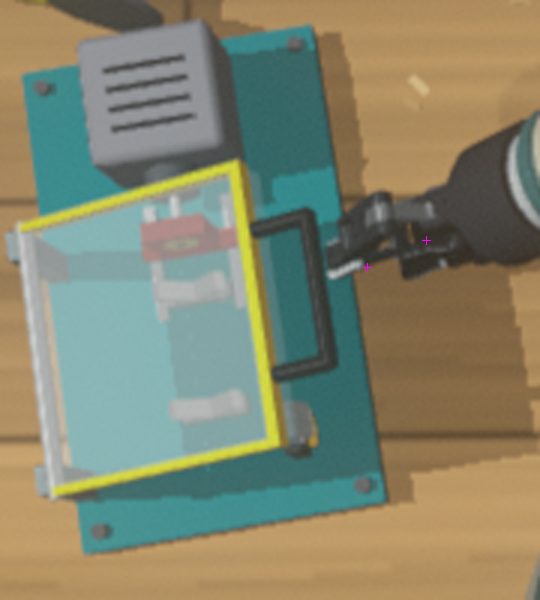

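servo_tool(rows=[{"dx": 0.02,"fingers": 0.4},{"dx": 0.03,"fingers": 0.4},{"dx": 0.03,"fingers": 0.4},{"dx": 0.02,"fingers": 0.4},{"dx": 0.0,"fingers": 0.4}])

```text
schema error: expected keys dx, dy, dz, wx, wy, wz, fingers
```

Run:
```python
from pl import *
s=ctrl.get_image("scene"); t=ctrl.get_image("top")
p,R,_=cur(); pts=[p,p-R[:,0]*20]
crop("scene",280,60,480,210,4,"pics/e1.png",proj("scene",pts),s)
crop("top",90,80,270,280,3,"pics/e2.png",proj("top",pts),t)
print(_["force"])
```

```text
[-0.31334698 -0.41595623  0.18995844]
```

View pics/e1.png

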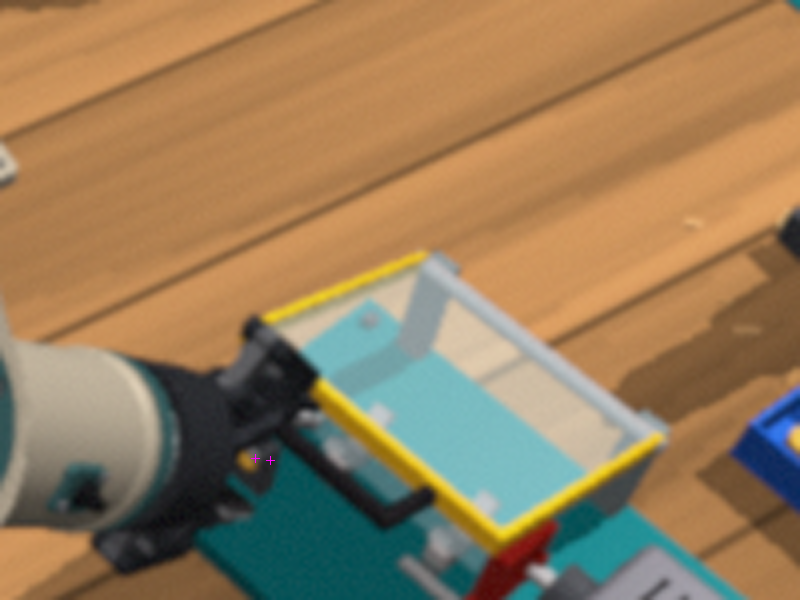

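View pics/e2.png

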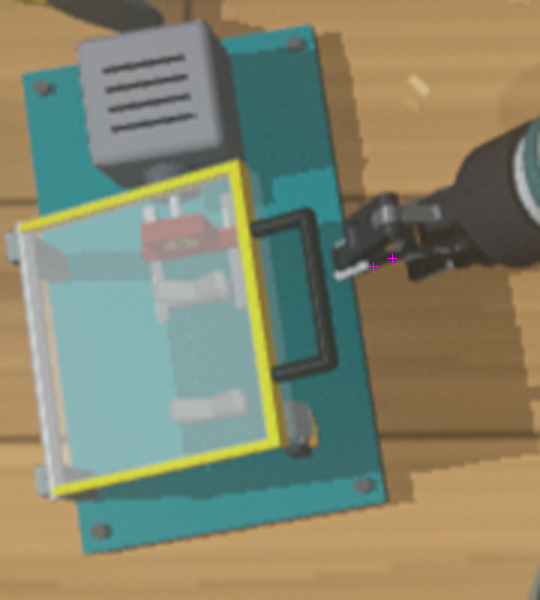

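servo_tool(rows=[{"dx": 0.02,"dy": 0,"dz": 0,"wx": 0,"wy": 0,"wz": 0,"fingers": 0.4},{"dx": 0.03,"dy": 0,"dz": 0,"wx": 0,"wy": 0,"wz": 0,"fingers": 0.4},{"dx": 0.03,"dy": 0,"dz": 0,"wx": 0,"wy": 0,"wz": 0,"fingers": 0.4},{"dx": 0.02,"dy": 0,"dz": 0,"wx": 0,"wy": 0,"wz": 0,"fingers": 0.4},{"dx": 0,"dy": 0,"dz": 0,"wx": 0,"wy": 0,"wz": 0,"fingers": 0.4}])

```text
clock: 3.9
eef_pos: [511.9, 52.5, 159.3]
tool_rot: [-3.141, 0.784, 1.735]
force: [-0.5, 0.1, -0.3]
width: 51.2
```

Run:
```python
from pl import *
s=ctrl.get_image("scene"); t=ctrl.get_image("top")
p,R,_=cur(); pts=[p,p-R[:,0]*20]
crop("scene",280,60,480,210,4,"pics/f1.png",proj("scene",pts),s)
crop("top",90,80,270,280,3,"pics/f2.png",proj("top",pts),t)
print(_["force"])
```

```text
[-0.88039097  0.29541178 -0.1436517 ]
```

View pics/f1.png

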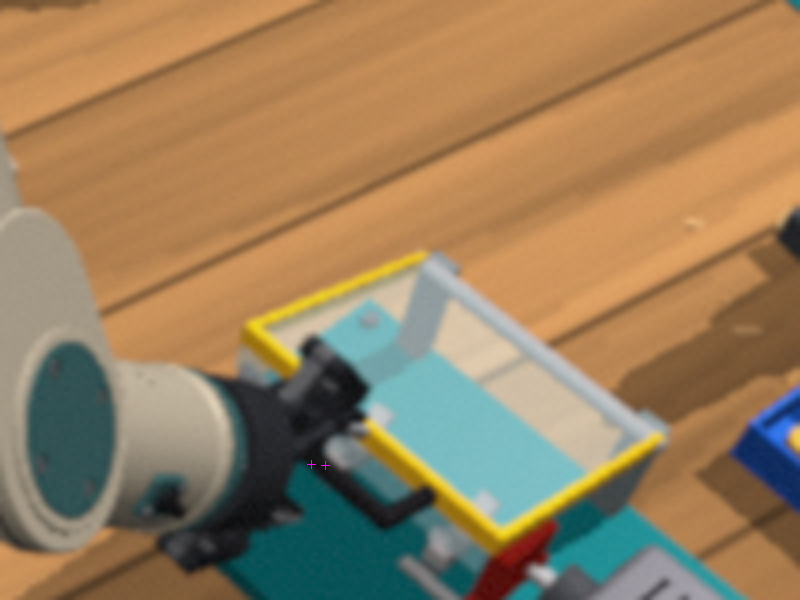

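View pics/f2.png

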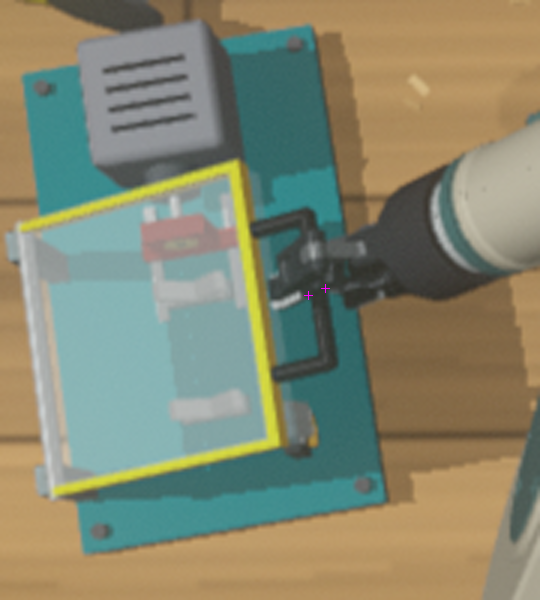

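servo_tool(rows=[{"dx": 0.003,"dy": 0,"dz": 0,"wx": 0,"wy": 0,"wz": 0,"fingers": 0.77},{"dx": 0,"dy": 0,"dz": 0,"wx": 0,"wy": 0,"wz": 0,"fingers": 0.77},{"dx": 0,"dy": 0,"dz": 0,"wx": 0,"wy": 0,"wz": 0,"fingers": 0.77}])

```text
clock: 4.38
eef_pos: [512.6, 53.3, 158.2]
tool_rot: [3.14, 0.785, 1.733]
force: [-0.5, -0.2, -0.6]
width: 19.4
```

Run:
```python
from pl import *
p,R,s=cur(); print(s["width"],s["force"])
# bar in TCP frame
P,Rt=barpose(.328,0); print((R.T@(P-p)).round(1))
ths=np.linspace(.328,1.75,21)
for a,b in zip(ths[:-1],ths[1:]):
    print(round(b,2),(R.T@(barpose(b,0)[0]-barpose(a,0)[0])/750).round(4))
```

```text
19.418667708796715 [-0.46532227 -0.1773088  -0.62244864]
[ 3.5  0.5 -1.7]
0.4 [-0.0087  0.     -0.0195]
0.47 [-0.0073  0.     -0.02  ]
0.54 [-0.0059  0.     -0.0205]
0.61 [-0.0044  0.     -0.0209]
0.68 [-0.0029 -0.     -0.0211]
0.75 [-0.0014 -0.     -0.0213]
0.83 [ 0.0001 -0.     -0.0213]
0.9 [ 0.0016 -0.     -0.0213]
0.97 [ 0.0031 -0.     -0.0211]
1.04 [ 0.0046 -0.     -0.0208]
1.11 [ 0.0061 -0.     -0.0204]
1.18 [ 0.0075 -0.     -0.02  ]
1.25 [ 0.0089 -0.     -0.0194]
1.32 [ 0.0103 -0.     -0.0187]
1.39 [ 0.0116 -0.     -0.0179]
1.47 [ 0.0128 -0.     -0.017 ]
1.54 [ 0.014  -0.     -0.0161]
1.61 [ 0.0151 -0.     -0.0151]
1.68 [ 0.0161 -0.     -0.0139]
1.75 [ 0.0171 -0.     -0.0128]
```

servo_tool(rows=[{"dx": -0.0065,"dy": 0,"dz": -0.0195,"wx": 0,"wy": 0,"wz": 0,"fingers": 0.77},{"dx": -0.007,"dy": 0,"dz": -0.02,"wx": 0,"wy": 0,"wz": 0,"fingers": 0.77},{"dx": -0.0055,"dy": 0,"dz": -0.0205,"wx": 0,"wy": 0,"wz": 0,"fingers": 0.77},{"dx": -0.004,"dy": 0,"dz": -0.021,"wx": 0,"wy": 0,"wz": 0,"fingers": 0.77}])

```text
clock: 4.88
eef_pos: [508.4, 81.4, 213.5]
tool_rot: [3.138, 0.79, 1.728]
force: [1.4, -5.5, -0.1]
width: 19.3
```

Run:
```python
from pl import *
s=ctrl.get_image("scene")
p,R,_=cur(); pts=[p,p-R[:,0]*20]
crop("scene",280,60,480,210,4,"pics/g1.png",proj("scene",pts),s)
print(_["force"])
```

```text
[-0.25994953 -4.3713893   1.1296338 ]
```

View pics/g1.png

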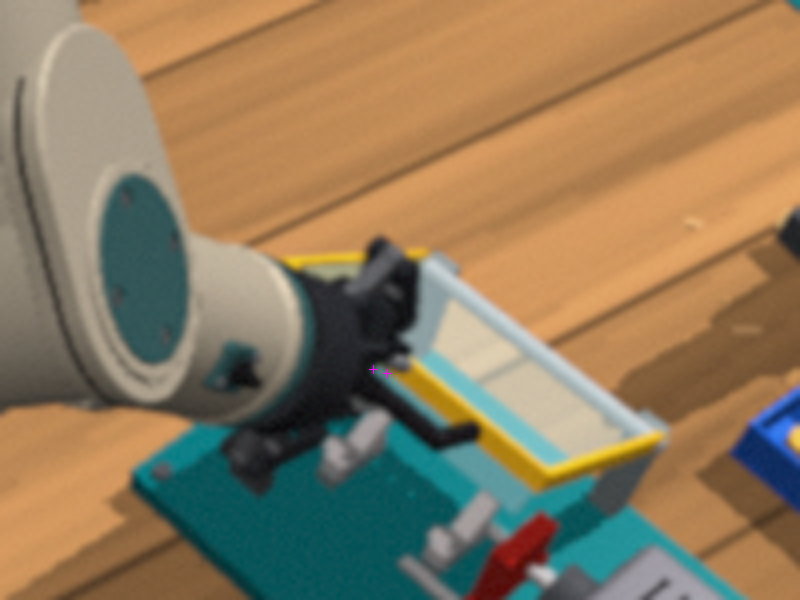

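servo_tool(rows=[{"dx": -0.003,"dy": 0,"dz": -0.021,"wx": 0,"wy": 0,"wz": 0,"fingers": 0.77},{"dx": -0.0015,"dy": 0,"dz": -0.0213,"wx": 0,"wy": 0,"wz": 0,"fingers": 0.77},{"dx": 0,"dy": 0,"dz": -0.0213,"wx": 0,"wy": 0,"wz": 0,"fingers": 0.77},{"dx": 0.0015,"dy": 0,"dz": -0.0213,"wx": 0,"wy": 0,"wz": 0,"fingers": 0.77},{"dx": 0.003,"dy": 0,"dz": -0.021,"wx": 0,"wy": 0,"wz": 0,"fingers": 0.77}])

```text
clock: 5.55
eef_pos: [498.0, 139.9, 270.1]
tool_rot: [3.14, 0.785, 1.733]
force: [0.9, -2.9, -0.1]
width: 19.3
```

servo_tool(rows=[{"dx": 0.0045,"dy": 0,"dz": -0.021,"wx": 0,"wy": 0,"wz": 0,"fingers": 0.77},{"dx": 0.006,"dy": 0,"dz": -0.0205,"wx": 0,"wy": 0,"wz": 0,"fingers": 0.77},{"dx": 0.0075,"dy": 0,"dz": -0.02,"wx": 0,"wy": 0,"wz": 0,"fingers": 0.77},{"dx": 0.009,"dy": 0,"dz": -0.0195,"wx": 0,"wy": 0,"wz": 0,"fingers": 0.77},{"dx": 0.01,"dy": 0,"dz": -0.0185,"wx": 0,"wy": 0,"wz": 0,"fingers": 0.77}])

```text
clock: 6.18
eef_pos: [485.9, 211.8, 303.0]
tool_rot: [3.141, 0.784, 1.734]
force: [0.6, -2.1, -0.2]
width: 19.5
```

Run:
```python
from pl import *
s=ctrl.get_image("scene")
p,R,_=cur(); pts=[p,p-R[:,0]*20]
crop("scene",280,30,480,180,4,"pics/g2.png",proj("scene",pts),s)
print(_["force"],p,(R.T@(barpose(1.32,0)[0]-p)).round(1))
```

```text
[ 2.3789135   1.15553084 -3.10201692] [485.25248867 214.19065299 303.91674068] [-0.6  1.1  2.8]
```

View pics/g2.png

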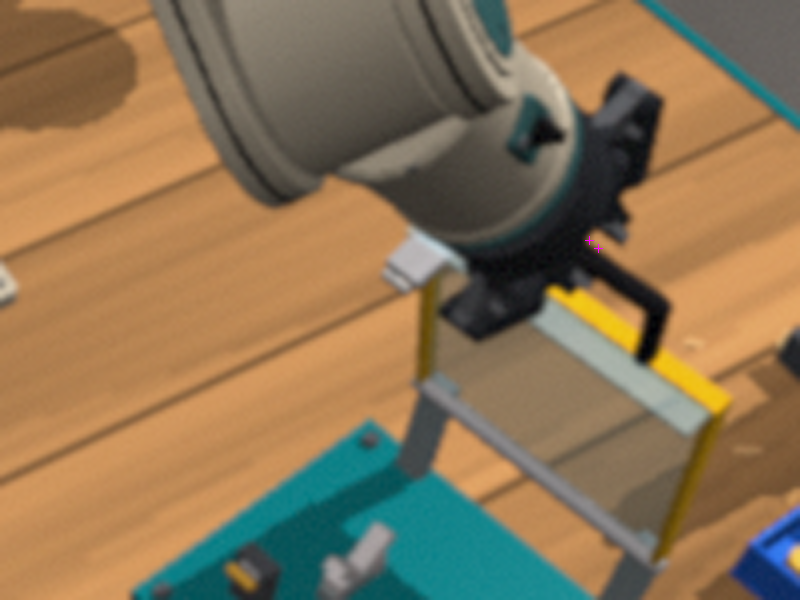

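servo_tool(rows=[{"dx": 0.0115,"dy": 0,"dz": -0.018,"wx": 0,"wy": 0,"wz": 0,"fingers": 0.77},{"dx": 0.013,"dy": 0,"dz": -0.017,"wx": 0,"wy": 0,"wz": 0,"fingers": 0.77},{"dx": 0.014,"dy": 0,"dz": -0.016,"wx": 0,"wy": 0,"wz": 0,"fingers": 0.77},{"dx": 0.015,"dy": 0,"dz": -0.015,"wx": 0,"wy": 0,"wz": 0,"fingers": 0.77},{"dx": 0.016,"dy": 0,"dz": -0.014,"wx": 0,"wy": 0,"wz": 0,"fingers": 0.77}])

```text
clock: 6.85
eef_pos: [473.1, 290.0, 308.3]
tool_rot: [3.14, 0.784, 1.734]
force: [1.4, -2.3, 0.1]
width: 19.6
```

servo_tool(rows=[{"dx": 0.017,"dy": 0,"dz": -0.013,"wx": 0,"wy": 0,"wz": 0,"fingers": 0.77},{"dx": 0,"dy": 0,"dz": 0,"wx": 0,"wy": 0,"wz": 0,"fingers": 0.4},{"dx": 0,"dy": 0,"dz": 0,"wx": 0,"wy": 0,"wz": 0,"fingers": 0.4},{"dx": 0,"dy": 0,"dz": 0,"wx": 0,"wy": 0,"wz": 0,"fingers": 0.4}])

```text
clock: 7.35
eef_pos: [471.2, 304.1, 306.2]
tool_rot: [3.14, 0.785, 1.732]
force: [0.3, -0.0, 0.0]
width: 51.4
```

Run:
```python
from pl import *
s=ctrl.get_image("scene")
p,R,_=cur(); pts=[p,p-R[:,0]*20]
crop("scene",300,10,500,160,4,"pics/g3.png",proj("scene",pts),s)
print(_["force"],_["qpos"].round(2),p,(R.T@(barpose(1.75,0)[0]-p)).round(1))
```

```text
[-0.21102024  0.26170095 -0.39819259] [ 0.07  0.49 -0.35  1.92 -0.84  0.89 -1.05] [471.22941087 304.06182893 306.2120257 ] [ 2.1  0.1 -1.6]
```

View pics/g3.png

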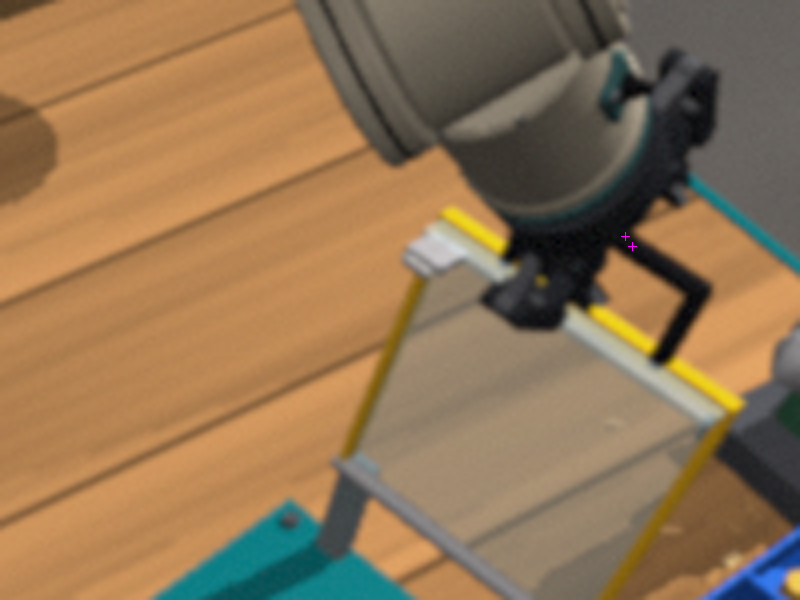

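servo_tool(rows=[{"dx": -0.02,"dy": 0,"dz": 0,"wx": 0,"wy": 0,"wz": 0,"fingers": 0.4},{"dx": -0.04,"dy": 0,"dz": 0,"wx": 0,"wy": 0,"wz": 0,"fingers": 0.3},{"dx": -0.05,"dy": 0,"dz": 0,"wx": 0,"wy": 0,"wz": 0,"fingers": 0.3},{"dx": -0.05,"dy": 0,"dz": 0.02,"wx": 0,"wy": 0,"wz": 0,"fingers": 0.3}])

```text
clock: 7.9
eef_pos: [486.6, 209.2, 382.5]
tool_rot: [3.137, 0.785, 1.731]
force: [-0.7, 0.0, -0.6]
width: 59.9
```

Run:
```python
from pl import *
from scipy.optimize import minimize
res={}
for n in ("scene","top"):
    im=ctrl.get_image(n); cv2.imwrite(f"pics/{n}1.png",im[:,:,::-1])
    for d in ctrl.silhouettes("handle_mid",n):
        m=d["region"]; u,v,w,h=d["extent"]; c=cv2.minAreaRect(np.argwhere(m)[:,::-1].astype(np.float32))
        print(n,round(d["conf"],2),np.round(d["extent"]),[np.round(x,1) for x in c],back(n,c[0],14).round(1))
    print([(round(d["conf"],2),np.round(d["point"],1),back(n,d["point"],14).round(1)) for d in ctrl.mark_of("handle_tip",n)])
t=cv2.imread("pics/top1.png")[:,:,::-1]; s=cv2.imread("pics/scene1.png")[:,:,::-1]
crop("top",320,140,400,230,6,"pics/k1.png",im=t)
crop("scene",200,230,260,320,6,"pics/k2.png",im=s)
crop("top",85,75,225,275,3,"pics/k3.png",im=t)
```

```text
scene 0.92 [165. 174.  15.  47.] [array([164.3, 171.6]), array([12.1, 47.7]), np.float64(5.9)] [ 159.7 -310.    14. ]
scene 0.9 [225. 280.  19.  59.] [array([227. , 278.5]), array([59.1, 13.6]), np.float64(87.8)] [ 516.7 -302.8   14. ]
scene 0.88 [194. 218.  55.  25.] [array([195.3, 218.4]), array([12.3, 58.5]), np.float64(72.3)] [ 333.9 -299.    14. ]
[(0.82, array([225.8, 308.1]), array([ 577.1, -336.6,   14. ])), (0.77, array([162.6, 197.5]), array([ 234.2, -345.4,   14. ])), (0.64, array([166.1, 227.4]), array([ 320.2, -371.5,   14. ])), (0.63, array([224.5, 280.2]), array([ 517.3, -309.7,   14. ]))]
top 0.82 [365. 348.  38.  60.] [array([366.3, 347.1]), array([15.5, 64.5]), np.float64(25.6)] [ 159.6 -309.2   14. ]
top 0.67 [358. 267.  68.  20.] [array([358.8, 267. ]), array([63.5, 12.7]), np.float64(10.6)] [ 334.5 -297.9   14. ]
top 0.64 [357. 190.  38.  63.] [array([358.7, 187.1]), array([13. , 62.2]), np.float64(27.6)] [ 516.2 -302.9   14. ]
[(0.94, array([369.4, 163.4]), array([ 571.4, -329.1,   14. ])), (0.88, array([378.9, 317.3]), array([ 223.5, -339. ,   14. ])), (0.87, array([390.5, 273.1]), array([ 320.2, -368.3,   14. ]))]
```

View pics/k1.png

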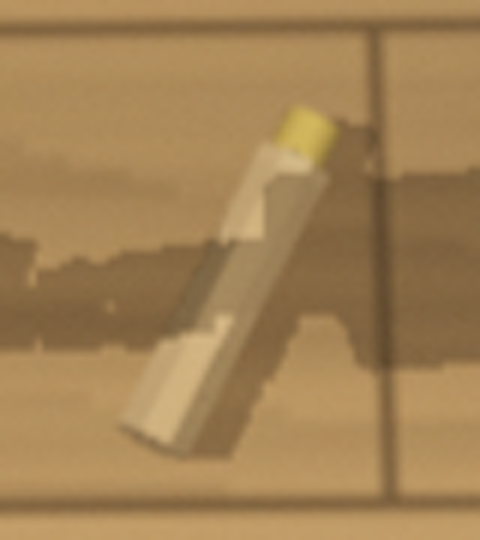

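View pics/k2.png

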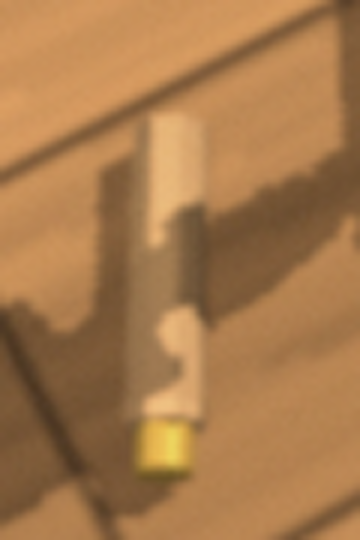

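View pics/k3.png

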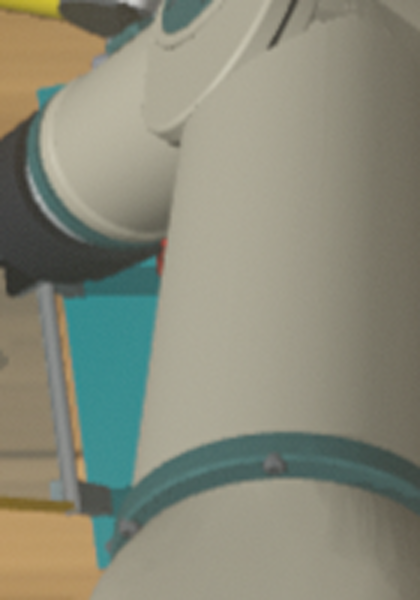

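Run:
```python
from h import *
for n,a,b in [("top",(372,158.3),(345.2,213.2)),("scene",(226.7,309.2),(228.2,248.2))]:
    A=back(n,a,14);B=back(n,b,16);d=A-B;print(n,A.round(),B.round(),((A+B)/2).round(1),np.hypot(*d[:2]),np.degrees(np.arctan2(d[1],d[0])))
# silhouettes PCA of direction via backproject
for n in ("top","scene"):
  for d in ctrl.silhouettes("handle_mid",n):
    px=np.argwhere(d["region"])[:,::-1]
    W=np.array([back(n,p,18)[:2] for p in px]); m=W.mean(0); u,s,v=np.linalg.svd(W-m,full_matrices=False); print(n,m.round(1),np.degrees(np.arctan2(v[0,1],v[0,0])).round(1),len(px))
```

```text
top [ 583. -335.   14.] [ 456. -270.   16.] [ 519.7 -302.9   15. ] 143.08179775196865 -27.140771722467665
scene [ 580. -336.   14.] [ 450. -266.   16.] [ 515.4 -300.9   15. ] 147.60559041107712 -28.370871867153014
top [ 159.2 -307.6] 151.4 920
top [ 334.6 -295.7] -100.4 735
top [ 514.1 -301.1] 151.9 748
scene [ 161.9 -309.4] -27.1 525
scene [ 516.5 -302.3] -27.7 648
scene [ 336.5 -298.4] -99.7 681
```

Run:
```python
from h import *
a=np.radians(-27.8); zd=-np.array([-np.sin(a),np.cos(a),0])
plan(np.array([517,-302,120.]),toolR(np.array([0,0,-1.]),zd),15)
```

```text
from [485.7 211.  380.2] to [ 517. -302.  120.] rot deg [ 35.3 -43.4  14.6] rows 15
[-0.016 -0.005  0.048] [ 0.39 -0.48  0.16]
[-0.013 -0.002  0.049] [ 0.39 -0.48  0.16]
[-0.011 -0.     0.05 ] [ 0.39 -0.48  0.16]
[-0.008  0.002  0.05 ] [ 0.39 -0.48  0.16]
[-0.006  0.004  0.051] [ 0.39 -0.48  0.16]
[-0.003  0.006  0.051] [ 0.39 -0.48  0.16]
[-0.     0.008  0.051] [ 0.39 -0.48  0.16]
[0.002 0.011 0.05 ] [ 0.39 -0.48  0.16]
[0.005 0.012 0.049] [ 0.39 -0.48  0.16]
[0.008 0.014 0.049] [ 0.39 -0.48  0.16]
[0.01  0.016 0.047] [ 0.39 -0.48  0.16]
[0.013 0.018 0.046] [ 0.39 -0.48  0.16]
[0.016 0.02  0.045] [ 0.39 -0.48  0.16]
[0.018 0.021 0.043] [ 0.39 -0.48  0.16]
[0.021 0.022 0.041] [ 0.39 -0.48  0.16]
```

servo_tool(rows=[{"dx": -0.016,"dy": -0.005,"dz": 0.048,"wx": 0.39,"wy": -0.48,"wz": 0.16,"fingers": 0.3},{"dx": -0.013,"dy": -0.002,"dz": 0.049,"wx": 0.39,"wy": -0.48,"wz": 0.16,"fingers": 0.3},{"dx": -0.011,"dy": 0,"dz": 0.05,"wx": 0.39,"wy": -0.48,"wz": 0.16,"fingers": 0.3},{"dx": -0.008,"dy": 0.002,"dz": 0.05,"wx": 0.39,"wy": -0.48,"wz": 0.16,"fingers": 0.2},{"dx": -0.006,"dy": 0.004,"dz": 0.051,"wx": 0.39,"wy": -0.48,"wz": 0.16,"fingers": 0.2}])

```text
clock: 8.93
eef_pos: [496.5, 39.8, 293.2]
tool_rot: [-3.026, 1.041, 1.622]
force: [0.1, 0.9, -0.4]
width: 68.0
```

servo_tool(rows=[{"dx": -0.003,"dy": 0.006,"dz": 0.051,"wx": 0.39,"wy": -0.48,"wz": 0.16,"fingers": 0.2},{"dx": 0,"dy": 0.008,"dz": 0.051,"wx": 0.39,"wy": -0.48,"wz": 0.16,"fingers": 0.2},{"dx": 0.002,"dy": 0.011,"dz": 0.05,"wx": 0.39,"wy": -0.48,"wz": 0.16,"fingers": 0.2},{"dx": 0.005,"dy": 0.012,"dz": 0.049,"wx": 0.39,"wy": -0.48,"wz": 0.16,"fingers": 0.2},{"dx": 0.008,"dy": 0.014,"dz": 0.049,"wx": 0.39,"wy": -0.48,"wz": 0.16,"fingers": 0.2}])

```text
clock: 9.55
eef_pos: [506.6, -133.2, 205.2]
tool_rot: [-2.918, 1.305, 1.515]
force: [0.3, -0.1, -0.7]
width: 68.6
```

servo_tool(rows=[{"dx": 0.01,"dy": 0.016,"dz": 0.047,"wx": 0.39,"wy": -0.48,"wz": 0.16,"fingers": 0.2},{"dx": 0.013,"dy": 0.018,"dz": 0.046,"wx": 0.39,"wy": -0.48,"wz": 0.16,"fingers": 0.2},{"dx": 0.016,"dy": 0.02,"dz": 0.045,"wx": 0.39,"wy": -0.48,"wz": 0.16,"fingers": 0.2},{"dx": 0.018,"dy": 0.021,"dz": 0.043,"wx": 0.39,"wy": -0.48,"wz": 0.16,"fingers": 0.2},{"dx": 0.021,"dy": 0.022,"dz": 0.041,"wx": 0.39,"wy": -0.48,"wz": 0.16,"fingers": 0.2}])

```text
clock: 10.18
eef_pos: [517.0, -303.5, 118.0]
tool_rot: [-1.833, 1.569, 2.395]
force: [0.1, -0.1, -0.1]
width: 68.5
```

Run:
```python
from h import *
t=ctrl.get_image("top"); s=ctrl.get_image("scene"); cv2.imwrite("pics/top2.png",t[:,:,::-1]); cv2.imwrite("pics/scene2.png",s[:,:,::-1])
p,R,_=cur(); print(p,_["tool_rot"],_["width"],_["force"])
a=np.radians(-27.8); zd=-np.array([-np.sin(a),np.cos(a),0]); Rt=toolR(np.array([0,0,-1.]),zd)
plan(np.array([517,-302,120.]),Rt,1)
crop("scene",180,180,320,320,4,"pics/m1.png",proj("scene",[p]),s)
crop("top",60,60,240,280,3,"pics/m2.png",im=t)
crop("scene",300,60,500,280,3,"pics/m3.png",im=s)
```

```text
[ 515.77911559 -304.44013282  116.78634601] [-1.41639682  1.56645627  2.81033505] 68.12263070824575 [-0.11735622  0.29784461  1.11773371]
from [ 515.8 -304.4  116.8] to [ 517. -302.  120.] rot deg [-0.   0.   0.2] rows 1
[-0.004 -0.    -0.004] [-0.    0.01  0.04]
```

View pics/m1.png

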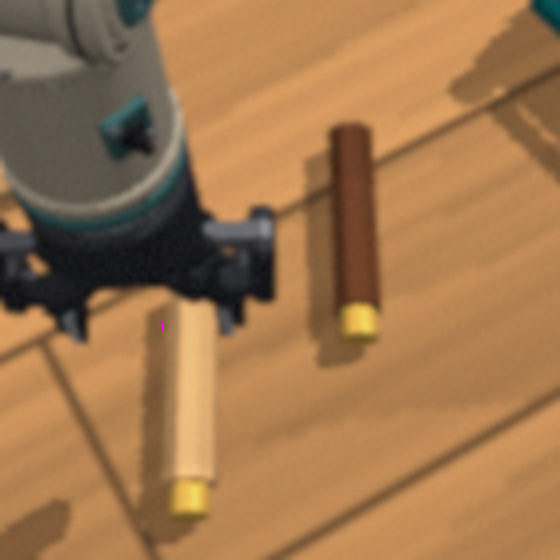

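View pics/m2.png

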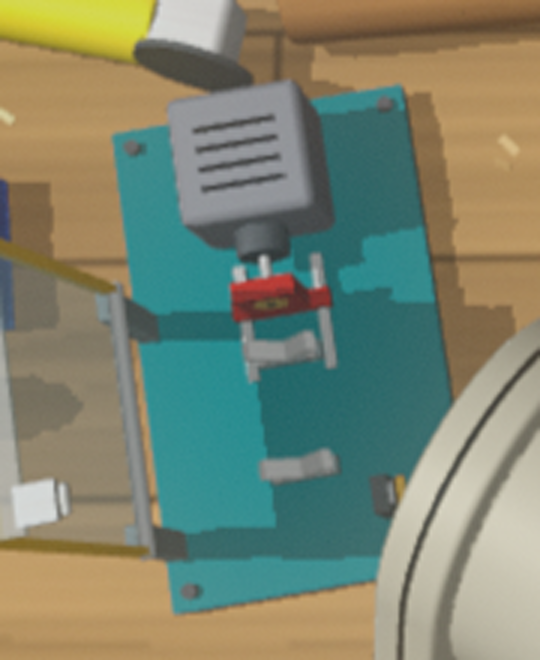

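View pics/m3.png

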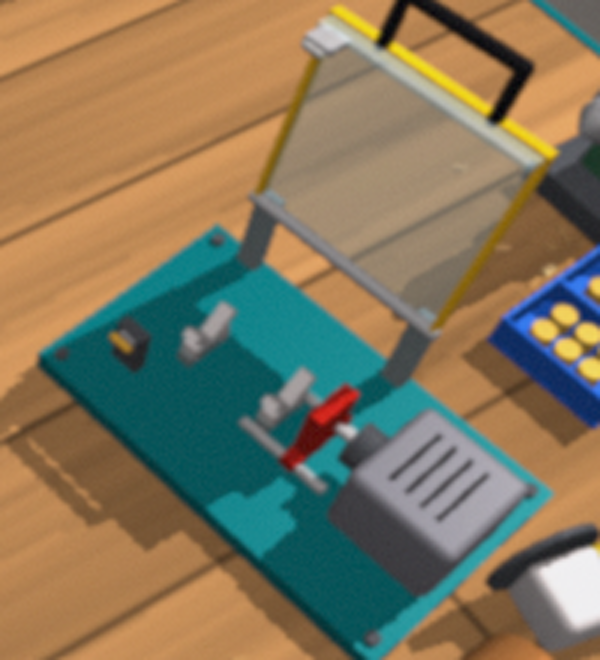

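servo_tool(rows=[{"dx": 0.03,"dy": 0,"dz": -0.0035,"wx": 0,"wy": 0,"wz": 0,"fingers": 0.25},{"dx": 0.05,"dy": 0,"dz": 0,"wx": 0,"wy": 0,"wz": 0,"fingers": 0.25},{"dx": 0.04,"dy": 0,"dz": 0,"wx": 0,"wy": 0,"wz": 0,"fingers": 0.25},{"dx": 0.022,"dy": 0,"dz": 0,"wx": 0,"wy": 0,"wz": 0,"fingers": 0.25},{"dx": 0,"dy": 0,"dz": 0,"wx": 0,"wy": 0,"wz": 0,"fingers": 0.25}])

```text
clock: 10.9
eef_pos: [517.7, -298.2, 11.8]
tool_rot: [-2.27, 1.565, 1.96]
force: [-1.2, 0.3, 0.2]
width: 63.9
```

Run:
```python
from h import *
t=ctrl.get_image("top"); s=ctrl.get_image("scene")
p,R,_=cur(); print(p,_["width"],_["force"])
crop("scene",180,180,320,320,4,"pics/n1.png",proj("scene",[p]),s)
crop("top",300,140,420,260,4,"pics/n2.png",proj("top",[p]),t)
q=[]
for x in (-45,45):
    for dx in (-7,7):
        for y,z in ((-24,61),(0,40),(24,61)): q.append(st([x+dx,y,z]))
q+= [st([77.5,0,60]),st([77.5,-23,82]),st([77.5,23,82]),st([92.5,-23,82]),st([92.5,23,82]),st([-78,-60,66])]
crop("top",120,120,200,240,6,"pics/n3.png",proj("top",q),t)
crop("scene",330,150,440,230,7,"pics/n4.png",proj("scene",q),s)
```

```text
[ 518.84089032 -299.06044112   13.36967353] 64.08712130136536 [-0.87630166 -0.79313012  0.67997509]
```

View pics/n1.png

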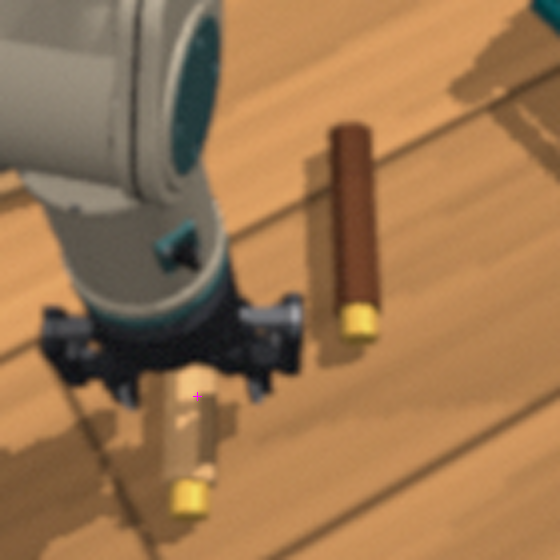

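View pics/n3.png

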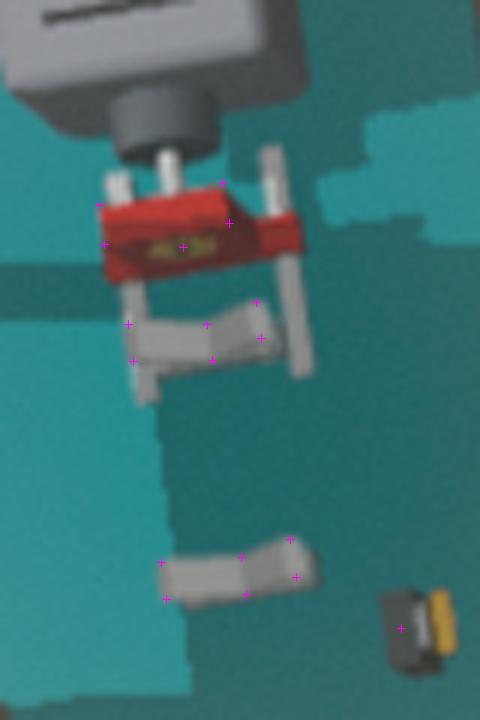

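View pics/n4.png

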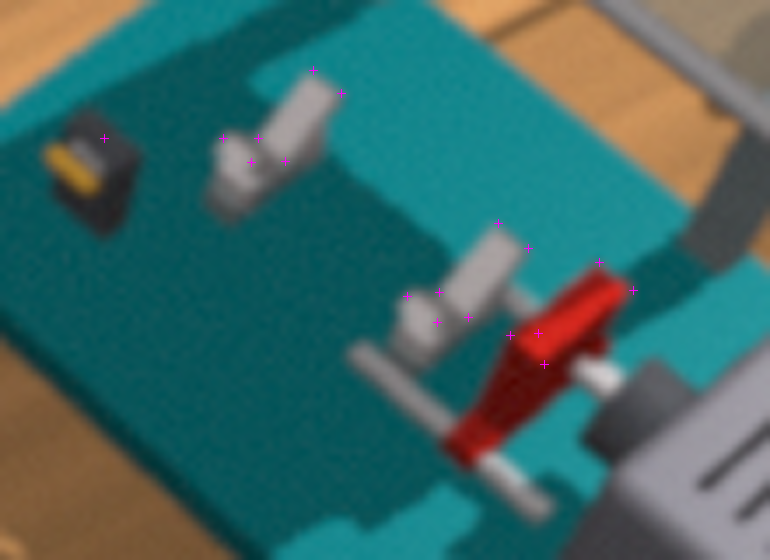

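servo_tool(rows=[{"dx": 0.011,"dy": 0,"dz": 0.003,"wx": 0,"wy": 0,"wz": 0,"fingers": 0.25},{"dx": 0,"dy": 0,"dz": 0,"wx": 0,"wy": 0,"wz": 0,"fingers": 0.45},{"dx": 0,"dy": 0,"dz": 0,"wx": 0,"wy": 0,"wz": 0,"fingers": 1},{"dx": 0,"dy": 0,"dz": 0,"wx": 0,"wy": 0,"wz": 0,"fingers": 1},{"dx": 0,"dy": 0,"dz": 0,"wx": 0,"wy": 0,"wz": 0,"fingers": 1}])

```text
clock: 11.62
eef_pos: [517.4, -300.9, 4.8]
tool_rot: [-2.636, 1.567, 1.594]
force: [-0.7, -0.9, 3.9]
width: 26.8
```

servo_tool(rows=[{"dx": 0,"dy": 0,"dz": 0,"wx": 0,"wy": 0,"wz": 0,"fingers": 1},{"dx": -0.01,"dy": 0,"dz": 0,"wx": 0,"wy": 0,"wz": 0,"fingers": 1},{"dx": -0.03,"dy": 0,"dz": 0,"wx": 0,"wy": 0,"wz": 0,"fingers": 1},{"dx": -0.05,"dy": 0,"dz": 0,"wx": 0,"wy": 0,"wz": 0,"fingers": 1},{"dx": -0.05,"dy": 0,"dz": 0,"wx": 0,"wy": 0,"wz": 0,"fingers": 1}])

```text
clock: 12.25
eef_pos: [516.9, -300.7, 110.1]
tool_rot: [-2.34, 1.565, 1.89]
force: [0.4, 0.5, -1.3]
width: 26.7
```

Run:
```python
from h import *
t=ctrl.get_image("top"); s=ctrl.get_image("scene")
p,R,_=cur(); print(p,_["width"],_["force"],_["tool_rot"])
crop("scene",160,160,320,320,4,"pics/o1.png",proj("scene",[p-R[:,0]*12]),s)
crop("top",300,140,420,260,4,"pics/o2.png",proj("top",[p-R[:,0]*12]),t)
```

```text
[ 519.60908012 -302.62928181  113.25895368] 26.444396801223476 [ 0.40966449 -0.88596404 -0.85518367] [2.19212356 1.56504179 0.13883028]
```

View pics/o1.png

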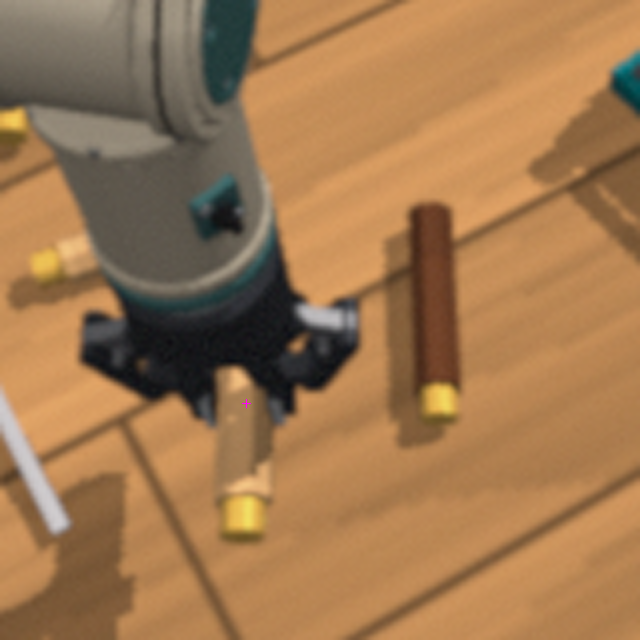

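View pics/o2.png

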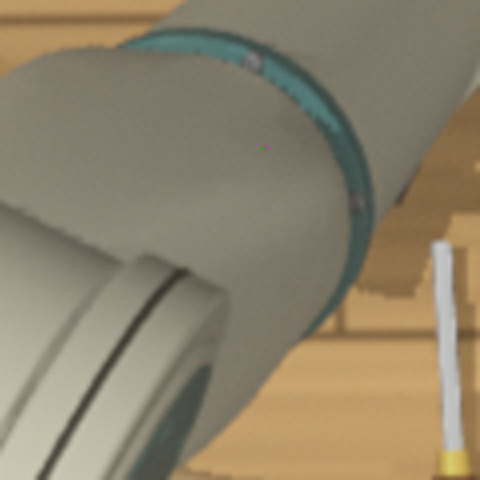

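```bash
sed -i 's/^ST=.*/ST=[496.7,152.1,0.165]/' h.py
python3 - <<'E'
from h import *
p,R,_=cur()
print("tip px->", back("scene",(220.3,292.0),p[2]+10).round(1), (p+70*np.array([.885,-.466,0])).round(1), p)
Rt=toolR(np.array([0,0,-1.]),-sv([0,1,0]))
plan(st([-12,0,140.]),Rt,14)
E
```

```text
tip px-> [ 578.5 -334.2  123.3] [ 581.6 -335.2  113.3] [ 519.60908012 -302.62928181  113.25895368]
from [ 519.6 -302.6  113.3] to [484.9 150.1 140. ] rot deg [-37.1  -0.1  -0.3] rows 14
[-0.003 -0.023 -0.037] [-0.44 -0.   -0.  ]
[-0.003 -0.021 -0.038] [-0.44 -0.   -0.  ]
[-0.003 -0.019 -0.039] [-0.44 -0.   -0.  ]
[-0.003 -0.018 -0.039] [-0.44 -0.   -0.  ]
[-0.003 -0.016 -0.04 ] [-0.44 -0.   -0.  ]
[-0.003 -0.014 -0.041] [-0.44 -0.   -0.  ]
[-0.003 -0.012 -0.042] [-0.44 -0.   -0.  ]
[-0.003 -0.01  -0.042] [-0.44 -0.   -0.  ]
[-0.003 -0.008 -0.042] [-0.44 -0.   -0.  ]
[-0.003 -0.006 -0.043] [-0.44 -0.   -0.  ]
[-0.003 -0.004 -0.043] [-0.44 -0.   -0.  ]
[-0.003 -0.002 -0.043] [-0.44 -0.   -0.  ]
[-0.003 -0.    -0.043] [-0.44 -0.   -0.  ]
[-0.003  0.002 -0.043] [-0.44 -0.   -0.  ]
```

servo_tool(rows=[{"dx": -0.02,"dy": -0.023,"dz": -0.037,"wx": -0.44,"wy": 0,"wz": 0,"fingers": 1},{"dx": -0.02,"dy": -0.021,"dz": -0.038,"wx": -0.44,"wy": 0,"wz": 0,"fingers": 1},{"dx": -0.01,"dy": -0.019,"dz": -0.039,"wx": -0.44,"wy": 0,"wz": 0,"fingers": 1},{"dx": 0,"dy": -0.018,"dz": -0.039,"wx": -0.44,"wy": 0,"wz": 0,"fingers": 1},{"dx": 0,"dy": -0.016,"dz": -0.04,"wx": -0.44,"wy": 0,"wz": 0,"fingers": 1}])

```text
clock: 12.98
eef_pos: [504.5, -138.0, 146.9]
tool_rot: [-2.545, 1.565, 1.917]
force: [0.7, 0.5, -0.7]
width: 26.4
```

servo_tool(rows=[{"dx": 0,"dy": -0.014,"dz": -0.041,"wx": -0.44,"wy": 0,"wz": 0,"fingers": 1},{"dx": 0,"dy": -0.012,"dz": -0.042,"wx": -0.44,"wy": 0,"wz": 0,"fingers": 1},{"dx": 0,"dy": -0.01,"dz": -0.042,"wx": -0.44,"wy": 0,"wz": 0,"fingers": 1},{"dx": 0,"dy": -0.008,"dz": -0.042,"wx": -0.44,"wy": 0,"wz": 0,"fingers": 1},{"dx": 0,"dy": -0.006,"dz": -0.043,"wx": -0.44,"wy": 0,"wz": 0,"fingers": 1}])

```text
clock: 13.6
eef_pos: [492.4, 23.5, 147.6]
tool_rot: [-2.683, 1.566, 2.009]
force: [-0.5, -0.4, -0.2]
width: 26.7
```

servo_tool(rows=[{"dx": 0,"dy": -0.004,"dz": -0.043,"wx": -0.44,"wy": 0,"wz": 0,"fingers": 1},{"dx": 0,"dy": -0.002,"dz": -0.043,"wx": -0.44,"wy": 0,"wz": 0,"fingers": 1},{"dx": 0,"dy": 0,"dz": -0.043,"wx": -0.44,"wy": 0,"wz": 0,"fingers": 1},{"dx": 0,"dy": 0.002,"dz": -0.043,"wx": -0.44,"wy": 0,"wz": 0,"fingers": 1},{"dx": 0,"dy": 0,"dz": 0,"wx": 0,"wy": 0,"wz": 0,"fingers": 1}])

```text
clock: 14.22
eef_pos: [483.0, 154.5, 148.1]
tool_rot: [-2.954, 1.565, 1.927]
force: [0.4, -0.4, -1.1]
width: 26.5
```

```bash
cat > look.py <<'E'
from h import *
import sys
k=sys.argv[1]
t=ctrl.get_image("top"); s=ctrl.get_image("scene")
P=[];F=[]
for i in range(1): p,R,_=cur()
Rt=toolR(np.array([0,0,-1.]),-sv([0,1,0]))
plan(st([-12,0,140.]),Rt,1)
d=p-st([0,0,0]); a=ST[2]; print("TCP in station",(d[0]*np.cos(a)+d[1]*np.sin(a)).round(1),(-d[0]*np.sin(a)+d[1]*np.cos(a)).round(1),p[2].round(1),"F",_["force"].round(1),"w",_["width"])
ax=p-R[:,0]*9.5; hx=sv([1,0,0])
q=[ax+hx*70,ax-hx*70]
crop("scene",310,90,470,240,5,f"pics/{k}s.png",proj("scene",q),s)
crop("top",110,100,230,250,4,f"pics/{k}t.png",proj("top",q),t)
E
python3 look.py p
```

```text
from [483.5 150.9 148.3] to [484.9 150.1 140. ] rot deg [-0.1 -0.2  0.1] rows 1
[0.011 0.002 0.001] [-0.02 -0.04  0.01]
TCP in station -13.2 1.0 148.3 F [ 0.9 -0.1 -1. ] w 26.514012953407228
```

View pics/ps.png

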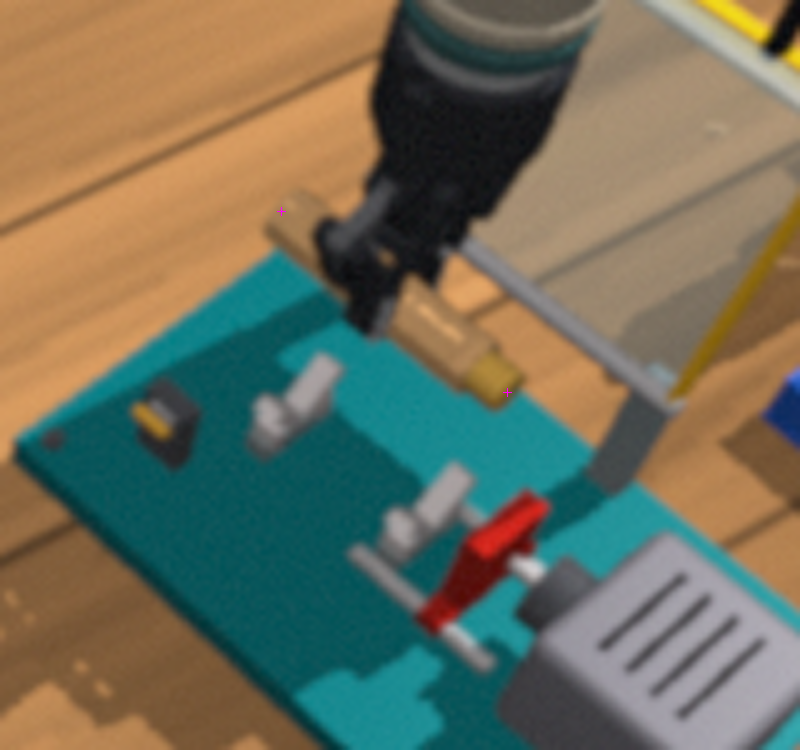

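View pics/pt.png

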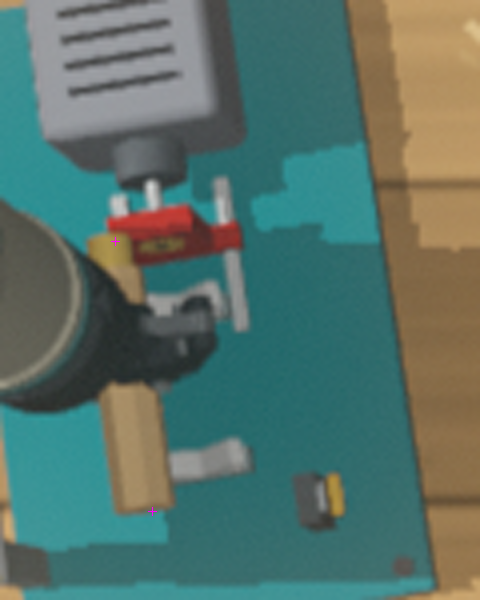

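servo_tool(rows=[{"dx": 0.03,"dy": 0,"dz": 0.003,"wx": 0,"wy": 0,"wz": 0,"fingers": 1},{"dx": 0.04,"dy": 0,"dz": 0,"wx": 0,"wy": 0,"wz": 0,"fingers": 1},{"dx": 0.03,"dy": 0,"dz": 0,"wx": 0,"wy": 0,"wz": 0,"fingers": 1},{"dx": 0.013,"dy": 0,"dz": 0,"wx": 0,"wy": 0,"wz": 0,"fingers": 1},{"dx": 0,"dy": 0,"dz": 0,"wx": 0,"wy": 0,"wz": 0,"fingers": 1}])

```text
clock: 14.95
eef_pos: [484.2, 148.5, 63.7]
tool_rot: [-2.853, 1.567, 2.021]
force: [0.6, -1.2, -0.6]
width: 26.6
```

```bash
python3 look.py q
```

```text
from [485.  149.2  64.7] to [484.9 150.1 140. ] rot deg [-0.2 -0.3 -0.1] rows 1
[-0.1    0.    -0.002] [-0.03 -0.04 -0.01]
TCP in station -12.1 -1.0 64.7 F [ 0.3  0.  -1.3] w 26.391468829103502
```

View pics/qs.png

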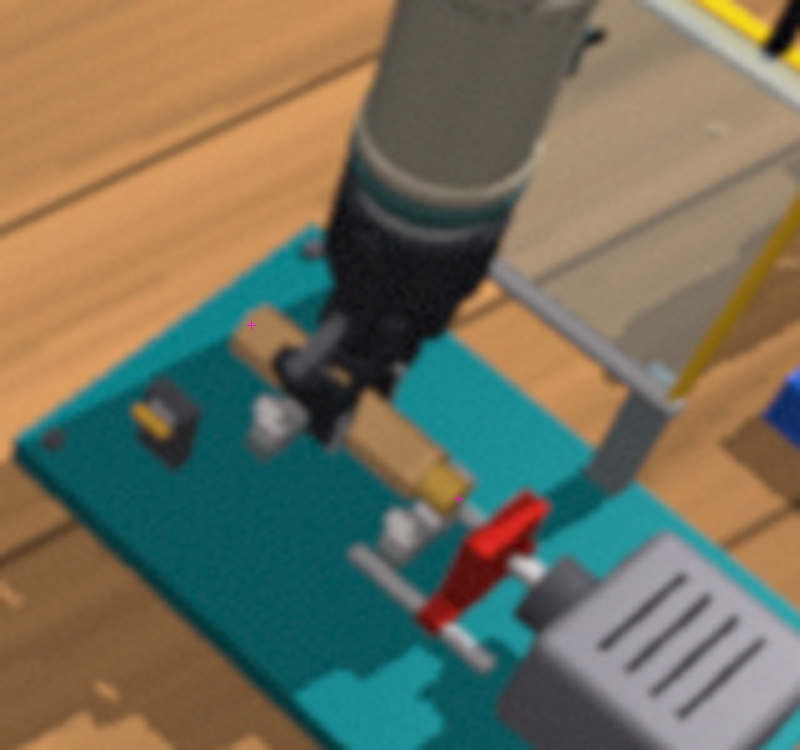

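View pics/qt.png

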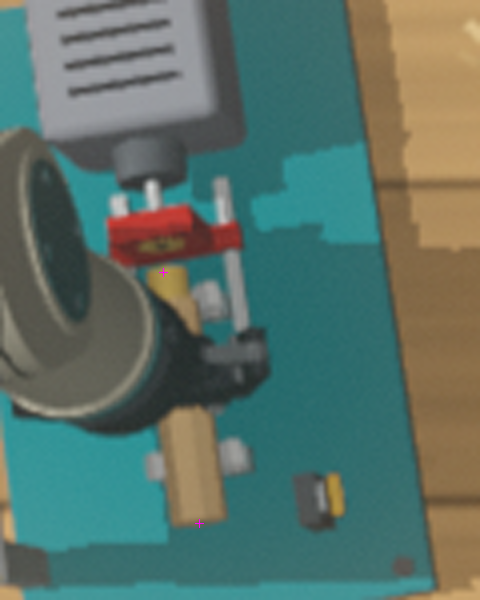

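servo_tool(rows=[{"dx": 0.008,"dy": 0,"dz": 0,"wx": 0,"wy": 0,"wz": 0,"fingers": 1},{"dx": 0.005,"dy": 0,"dz": 0,"wx": 0,"wy": 0,"wz": 0,"fingers": 1},{"dx": 0,"dy": 0,"dz": 0,"wx": 0,"wy": 0,"wz": 0,"fingers": 1}])

```text
clock: 15.42
eef_pos: [484.2, 149.5, 54.2]
tool_rot: [-3.059, 1.566, 1.816]
force: [-0.7, 0.2, -1.5]
width: 26.8
```

servo_tool(rows=[{"dx": 0.003,"dy": 0,"dz": 0,"wx": 0,"wy": 0,"wz": 0,"fingers": 1},{"dx": 0,"dy": 0,"dz": 0,"wx": 0,"wy": 0,"wz": 0,"fingers": 1}])

```text
clock: 15.68
eef_pos: [484.5, 150.1, 52.2]
tool_rot: [3.037, 1.566, 1.629]
force: [-0.4, 0.5, 0.4]
width: 26.7
```

servo_tool(rows=[{"dx": 0.002,"dy": 0,"dz": 0,"wx": 0,"wy": 0,"wz": 0,"fingers": 1},{"dx": 0,"dy": 0,"dz": 0,"wx": 0,"wy": 0,"wz": 0,"fingers": 1}])

```text
clock: 15.92
eef_pos: [484.6, 150.8, 51.5]
tool_rot: [2.954, 1.565, 1.547]
force: [-2.8, 1.7, 8.6]
width: 26.5
```

servo_tool(rows=[{"dx": 0.0015,"dy": 0,"dz": 0,"wx": 0,"wy": 0,"wz": 0,"fingers": 1},{"dx": 0,"dy": 0,"dz": 0,"wx": 0,"wy": 0,"wz": 0,"fingers": 1}])

```text
clock: 16.18
eef_pos: [484.6, 151.3, 51.0]
tool_rot: [2.918, 1.564, 1.511]
force: [-2.3, 3.5, 14.9]
width: 26.8
```

servo_tool(rows=[{"dx": -0.0015,"dy": 0,"dz": -0.001,"wx": 0,"wy": 0,"wz": 0,"fingers": 1},{"dx": 0,"dy": 0,"dz": 0,"wx": 0,"wy": 0,"wz": 0,"fingers": 0.45},{"dx": 0,"dy": 0,"dz": 0,"wx": 0,"wy": 0,"wz": 0,"fingers": 0.45},{"dx": -0.02,"dy": 0,"dz": 0,"wx": 0,"wy": 0,"wz": 0,"fingers": 0.45},{"dx": -0.05,"dy": 0,"dz": 0,"wx": 0,"wy": 0,"wz": 0,"fingers": 0.45}])

```text
clock: 16.8
eef_pos: [483.3, 149.4, 103.0]
tool_rot: [-2.416, 1.566, 2.459]
force: [0.3, 0.2, -1.1]
width: 46.8
```

```bash
python3 look.py r
```

```text
from [486.8 150.4 106.7] to [484.9 150.1 140. ] rot deg [-0.2 -0.3 -0.4] rows 1
[-0.044 -0.002 -0.   ] [-0.03 -0.05 -0.06]
TCP in station -10.1 -0.0 106.7 F [ 0.9 -0.2 -0.3] w 46.74920160091763
```

View pics/rs.png

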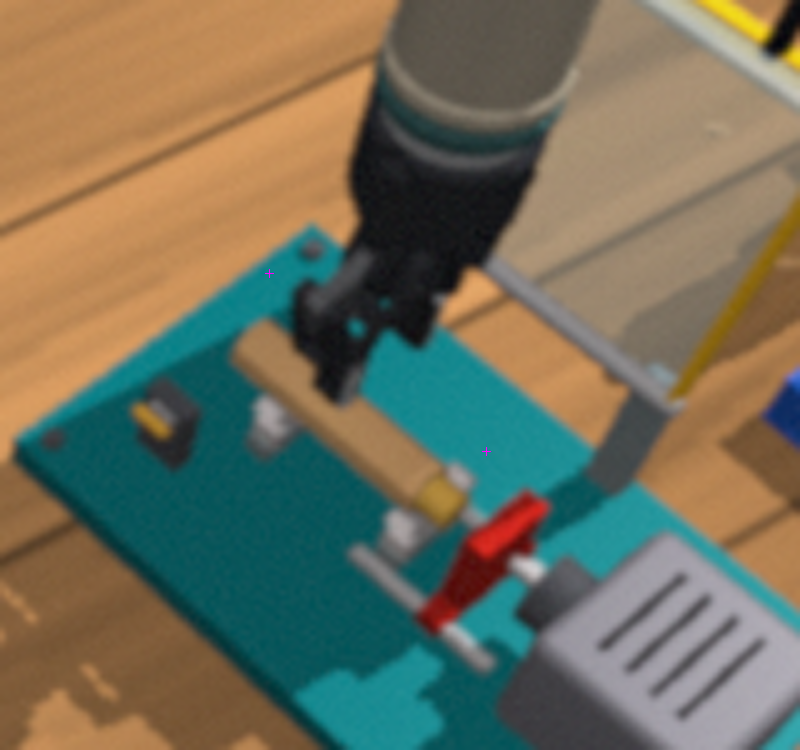

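View pics/rt.png

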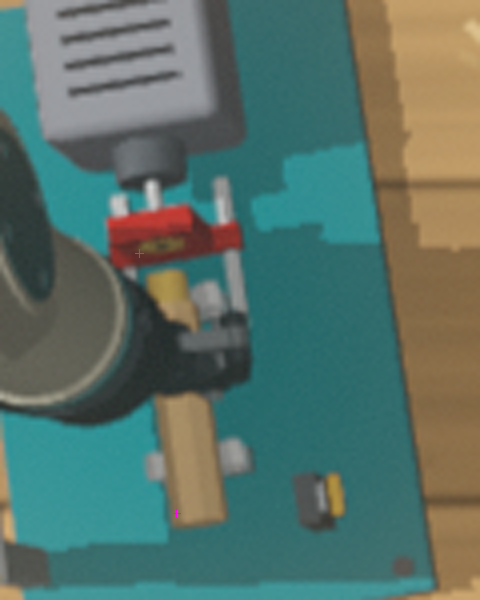

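servo_tool(rows=[{"dx": -0.03,"dy": 0,"dz": 0,"wx": 0,"wy": 0,"wz": 0,"fingers": 0.6},{"dx": 0,"dy": -0.06,"dz": 0,"wx": 0,"wy": 0,"wz": 0,"fingers": 1},{"dx": 0,"dy": -0.067,"dz": 0,"wx": 0,"wy": 0,"wz": 0,"fingers": 1},{"dx": 0.05,"dy": 0,"dz": 0,"wx": 0,"wy": 0,"wz": 0,"fingers": 1},{"dx": 0.049,"dy": 0,"dz": 0,"wx": 0,"wy": 0,"wz": 0,"fingers": 1}])

```text
clock: 17.52
eef_pos: [385.6, 137.9, 69.6]
tool_rot: [-2.533, 1.55, 2.343]
force: [-0.4, 0.8, 0.3]
width: -0.2
```

servo_tool(rows=[{"dx": 0,"dy": 0,"dz": 0,"wx": 0,"wy": 0,"wz": 0,"fingers": 1}])

```text
clock: 17.65
eef_pos: [385.8, 137.8, 69.4]
tool_rot: [-2.422, 1.551, 2.451]
force: [-0.1, -1.6, 0.7]
width: -0.1
```

```bash
python3 look.py u
```

```text
from [386.7 138.1  70.4] to [484.9 150.1 140. ] rot deg [-0.1 -0.9  0.6] rows 1
[-0.094  0.131  0.004] [-0.02 -0.15  0.1 ]
TCP in station -110.8 4.2 70.4 F [0.1 0.6 0.5] w 0.11654443226124404
```

View pics/us.png

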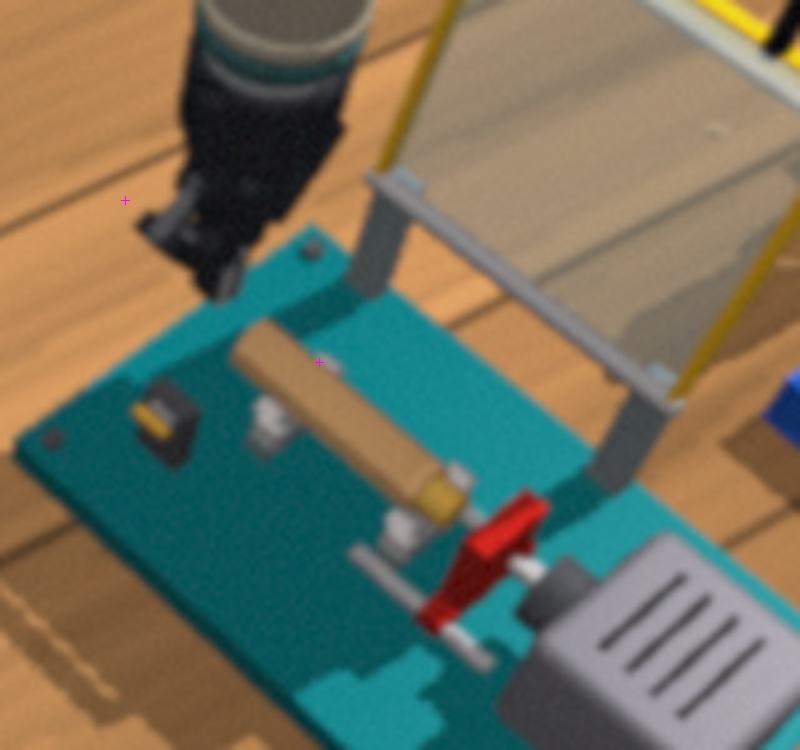

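View pics/ut.png

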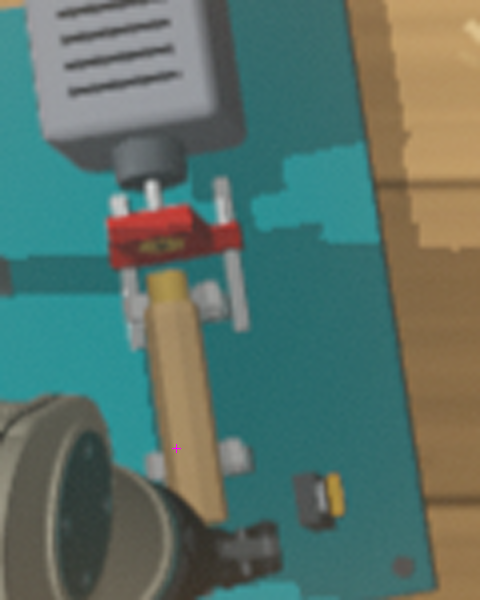

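servo_tool(rows=[{"dx": 0,"dy": 0.01,"dz": 0.005,"wx": 0,"wy": 0,"wz": 0,"fingers": 1},{"dx": 0.012,"dy": 0,"dz": 0,"wx": 0,"wy": -0.1,"wz": 0.1,"fingers": 1},{"dx": 0.012,"dy": 0,"dz": 0,"wx": 0,"wy": 0,"wz": 0,"fingers": 1},{"dx": 0,"dy": 0,"dz": 0,"wx": 0,"wy": 0,"wz": 0,"fingers": 1}])

```text
clock: 18.25
eef_pos: [395.0, 135.7, 52.1]
tool_rot: [3.134, 1.565, 1.724]
force: [0.2, -0.3, 0.1]
width: 0.2
```

```bash
python3 look.py v
```

```text
from [394.9 135.9  52.3] to [484.9 150.1 140. ] rot deg [-0.1 -0.3 -0. ] rows 1
[-0.117  0.121 -0.   ] [-0.02 -0.06 -0.  ]
TCP in station -103.1 0.7 52.3 F [ 0.2 -0.2  0.1] w 0.23213482777876465
```

View pics/vs.png

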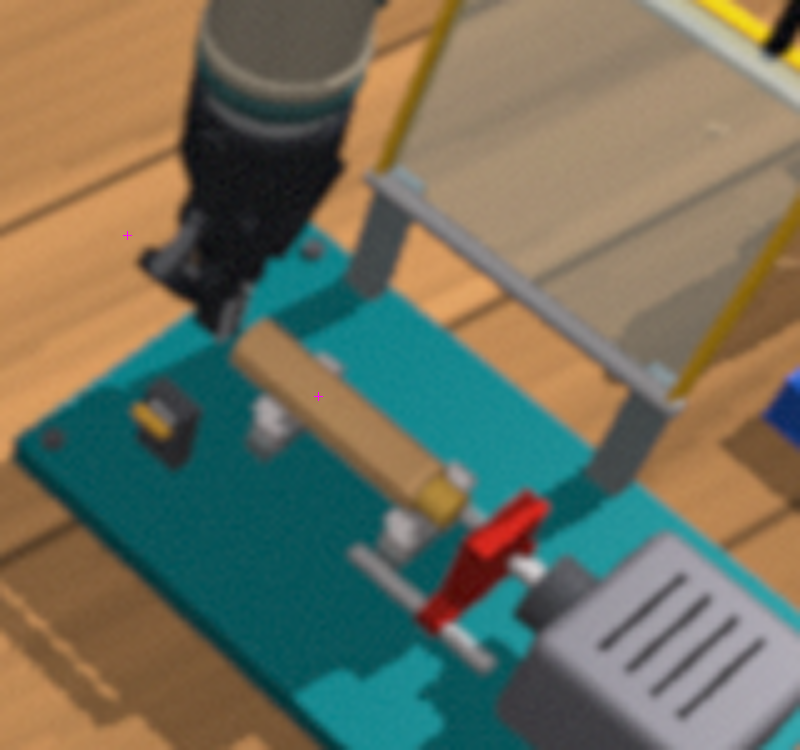

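servo_tool(rows=[{"dx": 0,"dy": 0.006,"dz": 0,"wx": 0,"wy": 0,"wz": 0,"fingers": 1},{"dx": 0,"dy": 0.006,"dz": 0,"wx": 0,"wy": 0,"wz": 0,"fingers": 1},{"dx": 0,"dy": 0.005,"dz": 0,"wx": 0,"wy": 0,"wz": 0,"fingers": 1},{"dx": 0,"dy": 0.005,"dz": 0,"wx": 0,"wy": 0,"wz": 0,"fingers": 1}])

```text
clock: 18.85
eef_pos: [410.1, 138.3, 51.8]
tool_rot: [-2.802, 1.564, 2.072]
force: [-1.8, -1.0, 0.2]
width: -0.2
```

```bash
python3 look.py w
```

```text
from [410.8 138.5  51.8] to [484.9 150.1 140. ] rot deg [-0.1 -0.3  0. ] rows 1
[-0.118  0.1   -0.   ] [-0.02 -0.05  0.01]
TCP in station -87.0 0.7 51.8 F [-0.7 -0.2  1.6] w -0.12792117331426409
```

View pics/ws.png

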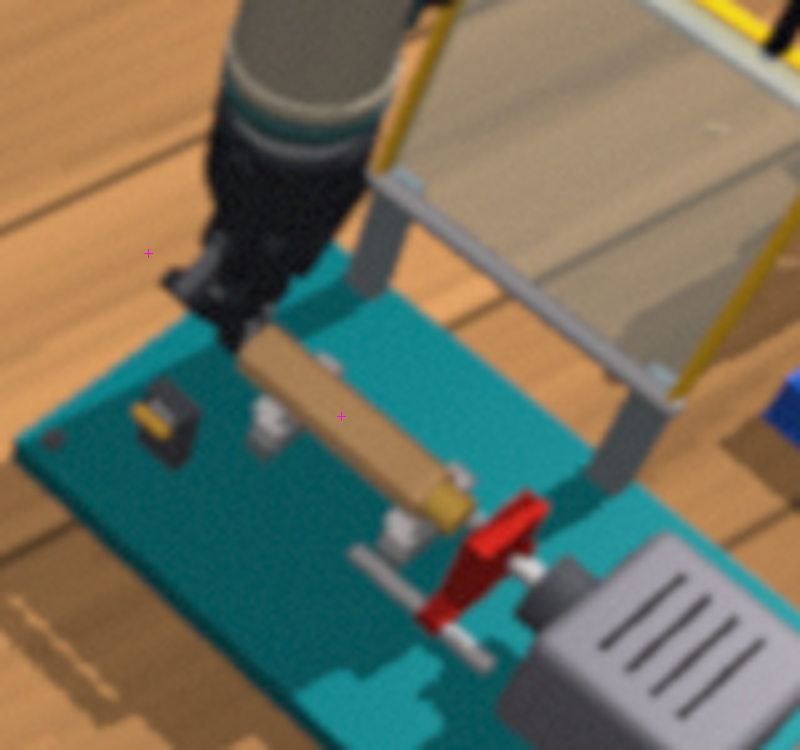

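servo_tool(rows=[{"dx": 0,"dy": 0.0025,"dz": 0,"wx": 0,"wy": 0,"wz": 0,"fingers": 1},{"dx": 0,"dy": 0.0025,"dz": 0,"wx": 0,"wy": 0,"wz": 0,"fingers": 1},{"dx": 0,"dy": 0.0025,"dz": 0,"wx": 0,"wy": 0,"wz": 0,"fingers": 1},{"dx": 0,"dy": 0.0025,"dz": 0,"wx": 0,"wy": 0,"wz": 0,"fingers": 1}])

```text
clock: 19.45
eef_pos: [417.5, 139.6, 51.8]
tool_rot: [-2.899, 1.565, 1.975]
force: [-2.0, 0.1, -0.8]
width: 0.1
```

servo_tool(rows=[{"dx": 0,"dy": 0.0015,"dz": 0,"wx": 0,"wy": 0,"wz": 0,"fingers": 1},{"dx": 0,"dy": 0.0015,"dz": 0,"wx": 0,"wy": 0,"wz": 0,"fingers": 1}])

```text
clock: 19.7
eef_pos: [420.9, 140.3, 51.9]
tool_rot: [3.066, 1.565, 1.658]
force: [-0.9, -0.6, -0.3]
width: -0.0
```

```bash
python3 look.py x
```

```text
from [421.  140.3  51.9] to [484.9 150.1 140. ] rot deg [-0.1 -0.3 -0. ] rows 1
[-0.117  0.086  0.   ] [-0.02 -0.06 -0.01]
TCP in station -76.6 0.8 51.9 F [ 0.2 -0.5  0.2] w -0.1594468408921281
```

View pics/xs.png

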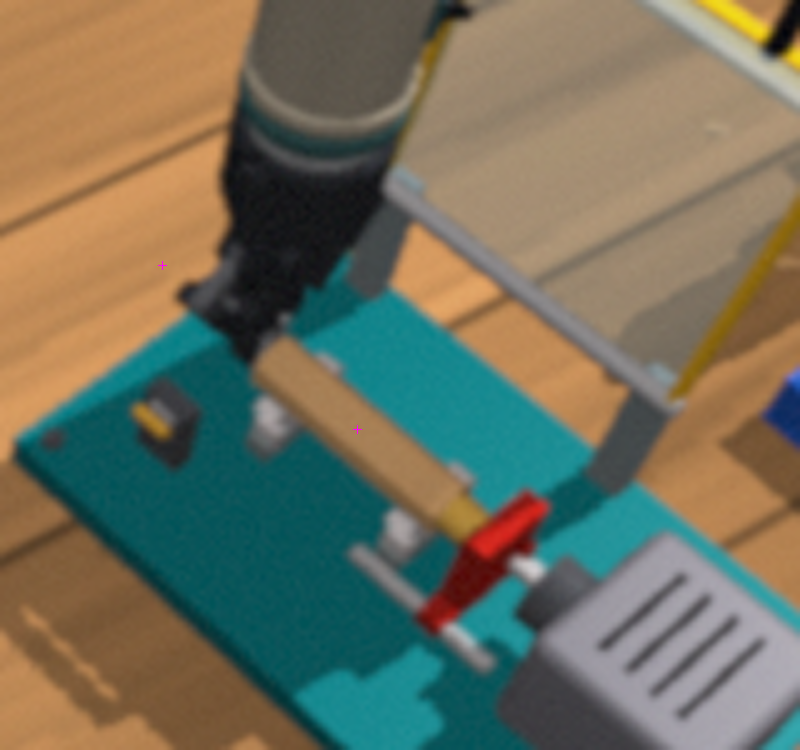

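View pics/xt.png

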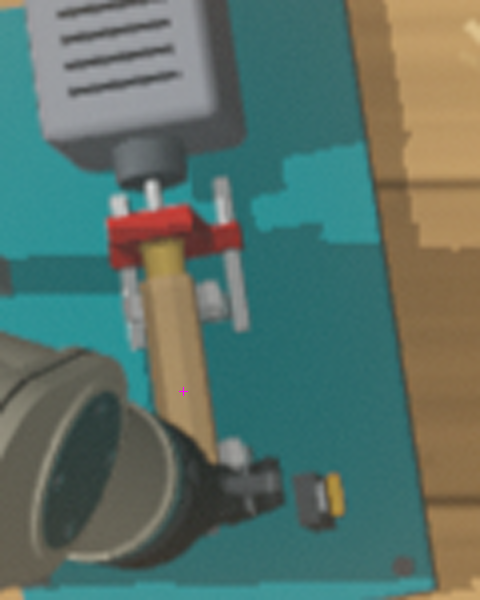

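servo_tool(rows=[{"dx": 0,"dy": 0.001,"dz": 0,"wx": 0,"wy": 0,"wz": 0,"fingers": 1},{"dx": 0,"dy": 0.001,"dz": 0,"wx": 0,"wy": 0,"wz": 0,"fingers": 1}])

```text
clock: 20.05
eef_pos: [420.9, 140.3, 51.9]
tool_rot: [-2.832, 1.564, 2.043]
force: [-3.0, -1.3, 2.4]
width: 0.3
```

servo_tool(rows=[{"dx": 0,"dy": 0.001,"dz": 0,"wx": 0,"wy": 0,"wz": 0,"fingers": 1},{"dx": 0,"dy": 0,"dz": 0,"wx": 0,"wy": 0,"wz": 0,"fingers": 1}])

```text
clock: 20.3
eef_pos: [421.0, 140.3, 51.8]
tool_rot: [-2.686, 1.564, 2.189]
force: [-5.6, -0.9, 4.3]
width: 0.1
```

servo_tool(rows=[{"dx": 0,"dy": 0.001,"dz": 0,"wx": 0,"wy": 0,"wz": 0,"fingers": 1},{"dx": 0,"dy": 0,"dz": 0,"wx": 0,"wy": 0,"wz": 0,"fingers": 1}])

```text
clock: 20.55
eef_pos: [422.2, 140.5, 51.8]
tool_rot: [-2.794, 1.564, 2.081]
force: [-2.7, 0.5, 1.0]
width: 0.2
```

servo_tool(rows=[{"dx": 0,"dy": 0.001,"dz": 0,"wx": 0,"wy": 0,"wz": 0,"fingers": 1},{"dx": 0,"dy": 0,"dz": 0,"wx": 0,"wy": 0,"wz": 0,"fingers": 1}])

```text
clock: 20.8
eef_pos: [423.5, 140.7, 51.8]
tool_rot: [-2.922, 1.565, 1.953]
force: [-4.0, 0.0, 1.7]
width: 0.0
```

```bash
python3 look.py y
```

```text
from [423.5 140.8  51.8] to [484.9 150.1 140. ] rot deg [-0.1 -0.4  0.1] rows 1
[-0.118  0.083  0.   ] [-0.02 -0.06  0.01]
TCP in station -74.0 0.8 51.8 F [-4.5 -0.9  1.4] w 0.23766892663846428
```

View pics/ys.png

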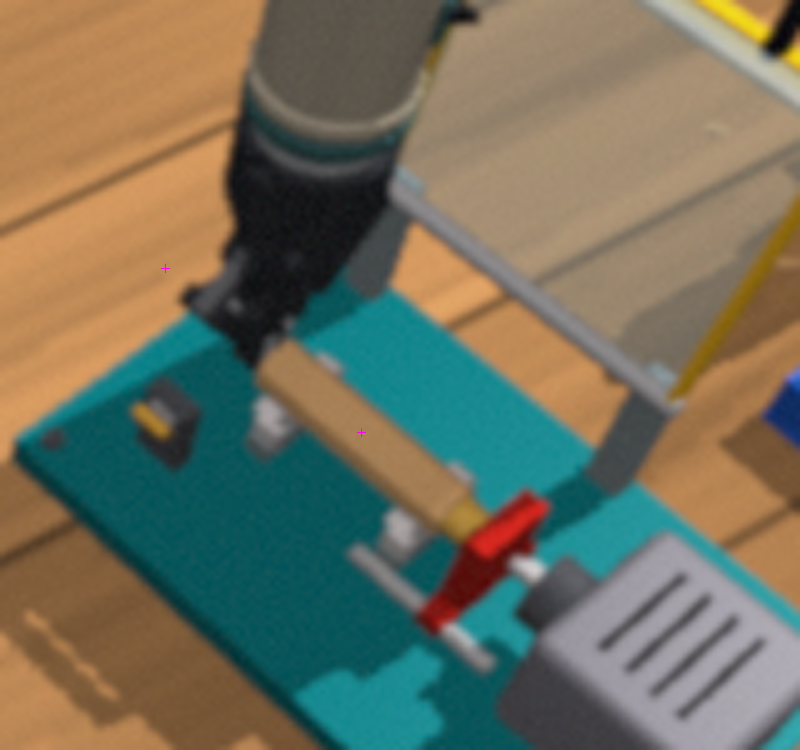

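View pics/yt.png

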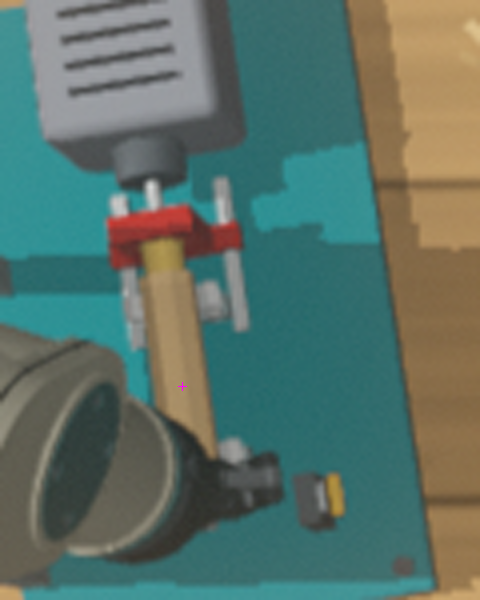

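servo_tool(rows=[{"dx": 0,"dy": 0.001,"dz": 0,"wx": 0,"wy": 0,"wz": 0,"fingers": 1},{"dx": 0,"dy": 0,"dz": 0,"wx": 0,"wy": 0,"wz": 0,"fingers": 1}])

```text
clock: 21.15
eef_pos: [423.5, 140.7, 51.8]
tool_rot: [-2.738, 1.564, 2.137]
force: [-6.0, -1.5, 3.8]
width: -0.5
```

servo_tool(rows=[{"dx": 0,"dy": 0.001,"dz": 0,"wx": 0,"wy": 0,"wz": 0,"fingers": 1},{"dx": 0,"dy": 0,"dz": 0,"wx": 0,"wy": 0,"wz": 0,"fingers": 1}])

```text
clock: 21.4
eef_pos: [423.5, 140.7, 51.8]
tool_rot: [-2.596, 1.563, 2.278]
force: [-6.9, -2.1, 5.4]
width: -0.1
```

servo_tool(rows=[{"dx": 0,"dy": 0.001,"dz": 0,"wx": 0,"wy": 0,"wz": 0,"fingers": 1},{"dx": 0,"dy": 0,"dz": 0,"wx": 0,"wy": 0,"wz": 0,"fingers": 1}])

```text
clock: 21.65
eef_pos: [423.5, 140.7, 51.8]
tool_rot: [-2.47, 1.562, 2.405]
force: [-7.9, -2.4, 6.3]
width: 0.0
```

servo_tool(rows=[{"dx": 0,"dy": 0.001,"dz": 0,"wx": 0,"wy": 0,"wz": 0,"fingers": 1},{"dx": 0,"dy": 0,"dz": 0,"wx": 0,"wy": 0,"wz": 0,"fingers": 1}])

```text
clock: 21.9
eef_pos: [423.5, 140.8, 51.7]
tool_rot: [-2.376, 1.561, 2.499]
force: [-9.3, -2.0, 8.8]
width: 0.3
```

```bash
cat > stopm.py <<'E'
from h import *
# red stop mask subpixel centroid vs before
def red(im):
    im=im.astype(int); m=(im[...,0]>120)&(im[...,1]<60)&(im[...,2]<60); m[:, :100]=0; return m
import sys
for n,k in (("scene","scene2"),("top","top2")):
    old=cv2.imread(f"pics/{k}.png")[:,:,::-1]; new=ctrl.get_image(n)
    sl=(slice(120,230),slice(100,460)) 
    r=[]
    for im in (old,new):
        m=red(im)
        if n=="scene": m[:150]=0;m[240:]=0;m[:,:370]=0;m[:,440:]=0
        else: m[:140]=0;m[175:]=0;m[:,200:]=0
        y,x=np.nonzero(m); r.append((x.mean().round(2),y.mean().round(2),len(x),x.min(),x.max(),y.min(),y.max()))
    print(n,r)
E
python3 stopm.py; python3 look.py z
```

```text
scene [(np.float64(408.58), np.float64(198.03), 115, np.int64(395), np.int64(418), np.int64(189), np.int64(215)), (np.float64(408.34), np.float64(198.31), 120, np.int64(395), np.int64(418), np.int64(189), np.int64(215))]
top [(np.float64(151.18), np.float64(157.94), 109, np.int64(138), np.int64(169), np.int64(153), np.int64(165)), (np.float64(151.72), np.float64(158.73), 101, np.int64(138), np.int64(169), np.int64(153), np.int64(166))]
from [423.5 140.8  51.7] to [484.9 150.1 140. ] rot deg [-0.1 -0.4  0.4] rows 1
[-0.118  0.082  0.   ] [-0.02 -0.07  0.06]
TCP in station -74.1 0.9 51.7 F [-10.   -1.8   8.1] w -0.3964813164752517
```

View pics/zs.png

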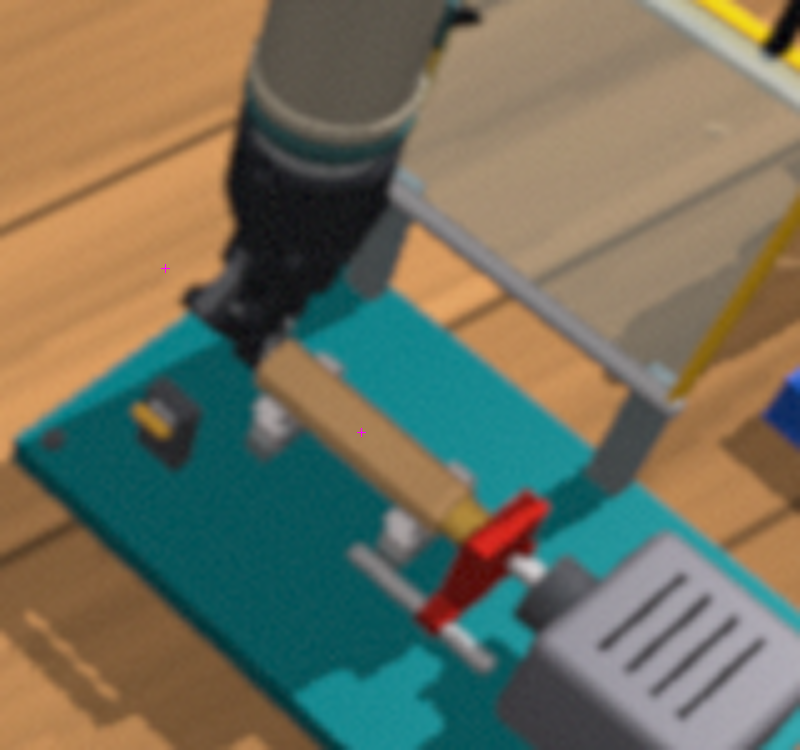

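servo_tool(rows=[{"dx": -0.002,"dy": 0,"dz": 0,"wx": 0,"wy": 0,"wz": 0,"fingers": 1},{"dx": -0.001,"dy": 0,"dz": 0,"wx": 0,"wy": 0,"wz": 0,"fingers": 1},{"dx": 0,"dy": 0,"dz": 0,"wx": 0,"wy": 0,"wz": 0,"fingers": 1}])

```text
clock: 22.48
eef_pos: [423.5, 140.9, 53.4]
tool_rot: [-2.322, 1.561, 2.553]
force: [-8.1, -1.6, -1.2]
width: 0.2
```

Run:
```python
from h import *
t=ctrl.get_image("top"); s=ctrl.get_image("scene")
pts=[st([x,0,74]) for x in (50,55,60,65)]+[st([77.5,0,71])]
crop("top",130,140,175,200,10,"pics/A1.png",proj("top",pts),t)
crop("scene",380,170,430,220,10,"pics/A2.png",proj("scene",pts),s)
print(cur()[2]["force"])
```

```text
[-6.71269123 -1.13520838 -0.63876832]
```

View pics/A1.png

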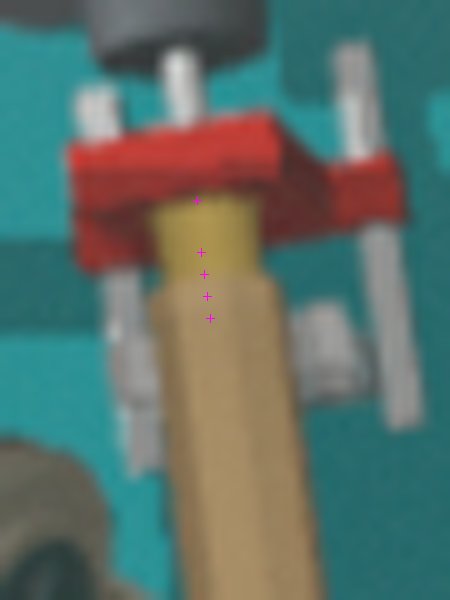

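View pics/A2.png

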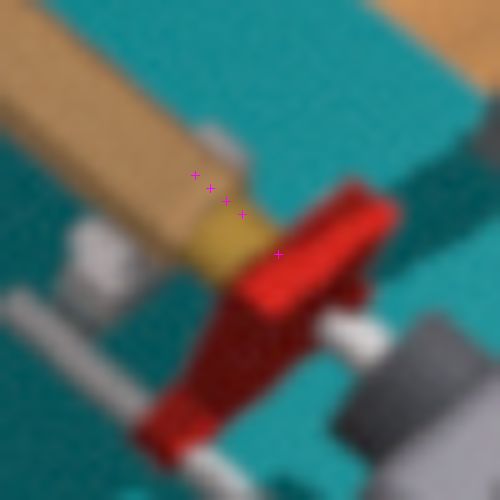

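servo_tool(rows=[{"dx": 0,"dy": -0.012,"dz": 0,"wx": 0,"wy": 0,"wz": 0,"fingers": 1},{"dx": -0.01,"dy": -0.006,"dz": 0,"wx": 0,"wy": 0,"wz": 0,"fingers": 1},{"dx": -0.05,"dy": 0,"dz": 0,"wx": 0,"wy": 0,"wz": 0,"fingers": 1},{"dx": -0.07,"dy": 0,"dz": 0,"wx": 0,"wy": 0,"wz": 0,"fingers": 1},{"dx": -0.07,"dy": 0,"dz": 0,"wx": 0,"wy": 0,"wz": 0,"fingers": 0.8}])

```text
clock: 23.2
eef_pos: [414.7, 138.1, 206.4]
tool_rot: [2.83, 1.565, 1.421]
force: [1.6, 0.7, -0.0]
width: 16.3
```

```bash
python3 - <<'E'
from pl import *
P,R=barpose(1.72,0); print("inside pose",P)
plan(np.array([486.6,209.2,382.5]),barpose(1.72,0)[1],12)
E
python3 look.py B
```

```text
inside pose [472.22594988 299.07905425 306.94384816]
from [414.7 138.1 206.4] to [486.6 209.2 382.5] rot deg [-0.1 44.7 -0.2] rows 12
[-0.02   0.009 -0.007] [-0.    0.62 -0.  ]
[-0.019  0.009 -0.008] [-0.    0.62 -0.  ]
[-0.018  0.009 -0.009] [-0.    0.62 -0.  ]
[-0.018  0.009 -0.01 ] [-0.    0.62 -0.  ]
[-0.017  0.009 -0.011] [-0.    0.62 -0.  ]
[-0.016  0.009 -0.012] [-0.    0.62 -0.  ]
[-0.016  0.009 -0.014] [-0.    0.62 -0.  ]
[-0.015  0.009 -0.015] [-0.    0.62 -0.  ]
[-0.014  0.009 -0.015] [-0.    0.62 -0.  ]
[-0.013  0.009 -0.016] [-0.    0.62 -0.  ]
[-0.012  0.009 -0.017] [-0.    0.62 -0.  ]
[-0.01   0.009 -0.018] [-0.    0.62 -0.  ]
from [418.1 138.9 209.2] to [484.9 150.1 140. ] rot deg [-0.2 -0.5 -0.7] rows 1
[0.093 0.089 0.   ] [-0.03 -0.08 -0.11]
TCP in station -79.7 -0.1 209.2 F [ 1.5  0.5 -0.2] w 17.042706992798603
```

View pics/Bt.png

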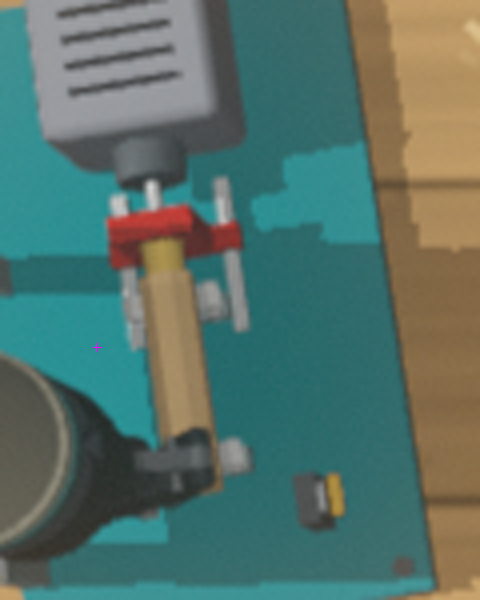

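servo_tool(rows=[{"dx": -0.05,"dy": 0.009,"dz": 0,"wx": 0,"wy": 0,"wz": 0,"fingers": 0.8},{"dx": -0.05,"dy": 0.009,"dz": 0,"wx": 0,"wy": 0,"wz": 0,"fingers": 0.6},{"dx": -0.05,"dy": 0.009,"dz": 0,"wx": 0,"wy": 0.7,"wz": 0,"fingers": 0.4},{"dx": -0.05,"dy": 0.009,"dz": 0,"wx": 0,"wy": 0.7,"wz": 0,"fingers": 0.4},{"dx": -0.02,"dy": 0.009,"dz": 0,"wx": 0,"wy": 0.8,"wz": 0,"fingers": 0.4}])

```text
clock: 23.92
eef_pos: [449.8, 138.0, 371.5]
tool_rot: [3.119, 1.331, 1.712]
force: [0.5, -0.3, -1.4]
width: 51.1
```

servo_tool(rows=[{"dx": 0,"dy": 0.009,"dz": 0,"wx": 0,"wy": 1,"wz": 0,"fingers": 0.4},{"dx": 0,"dy": 0.009,"dz": 0,"wx": 0,"wy": 1,"wz": 0,"fingers": 0.4},{"dx": 0,"dy": 0.009,"dz": 0,"wx": 0,"wy": 1,"wz": 0,"fingers": 0.4},{"dx": 0,"dy": 0.009,"dz": 0,"wx": 0,"wy": 1,"wz": 0,"fingers": 0.4},{"dx": 0,"dy": 0.009,"dz": 0,"wx": 0,"wy": 1,"wz": 0,"fingers": 0.4}])

```text
clock: 24.55
eef_pos: [482.3, 142.8, 369.0]
tool_rot: [3.139, 0.808, 1.73]
force: [-0.5, 0.3, -0.6]
width: 51.1
```

Run:
```python
from pl import *
s=ctrl.get_image("scene"); t=ctrl.get_image("top")
P,R=barpose(1.72,100); plan(P,R,6)
q=[st([x,100-225*np.cos(1.72),100+225*np.sin(1.72)]) for x in (-44,0,44)]
crop("scene",300,0,460,150,5,"pics/Cs.png",proj("scene",q),s)
crop("top",20,100,220,280,3,"pics/Ct.png",proj("top",q),t)
```

```text
from [482.4 140.9 367. ] to [483.8 229.3 377.7] rot deg [-0.4  1.5 -0.2] rows 6
[ 0.012  0.003 -0.016] [-0.01  0.04 -0.01]
[ 0.012  0.003 -0.016] [-0.01  0.04 -0.01]
[ 0.012  0.003 -0.016] [-0.01  0.04 -0.01]
[ 0.012  0.003 -0.016] [-0.01  0.04 -0.01]
[ 0.012  0.003 -0.015] [-0.01  0.04 -0.01]
[ 0.012  0.004 -0.015] [-0.01  0.04 -0.01]
```

View pics/Cs.png

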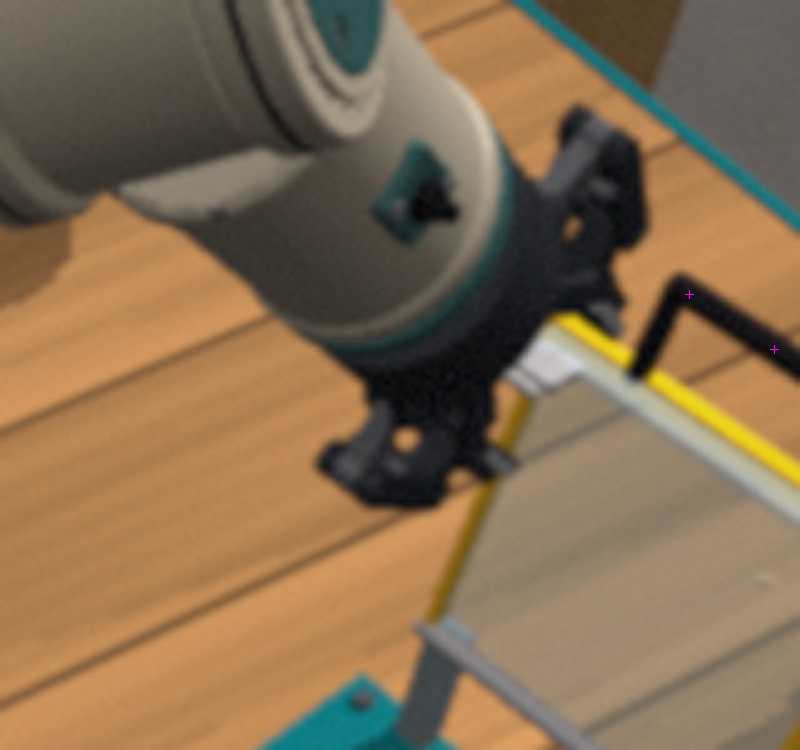

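View pics/Ct.png

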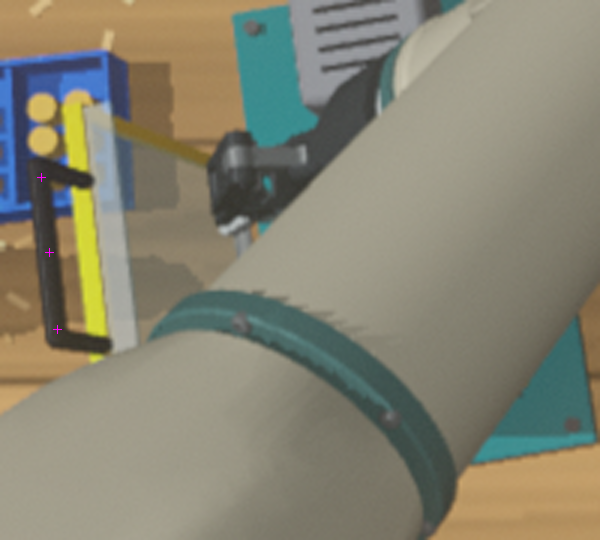

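servo_tool(rows=[{"dx": 0.012,"dy": 0.004,"dz": -0.024,"wx": 0,"wy": 0.05,"wz": 0,"fingers": 0.4},{"dx": 0.012,"dy": 0.004,"dz": -0.024,"wx": 0,"wy": 0.05,"wz": 0,"fingers": 0.4},{"dx": 0.02,"dy": 0.004,"dz": -0.023,"wx": 0,"wy": 0.05,"wz": 0,"fingers": 0.4},{"dx": 0.028,"dy": 0.004,"dz": -0.023,"wx": 0,"wy": 0.05,"wz": 0,"fingers": 0.4},{"dx": 0,"dy": 0.003,"dz": 0,"wx": 0,"wy": 0,"wz": 0,"fingers": 0.4}])

```text
clock: 25.28
eef_pos: [479.3, 236.6, 379.4]
tool_rot: [-3.141, 0.788, 1.741]
force: [0.1, -0.8, -0.4]
width: 50.7
```

Run:
```python
from pl import *
P,R=barpose(1.72,0); plan(P,R,4)
```

```text
from [479.3 236.6 379.4] to [472.2 299.1 306.9] rot deg [0.1 0.2 0.2] rows 4
[0.032 0.001 0.002] [0.01 0.01 0.01]
[0.032 0.001 0.002] [0.01 0.01 0.01]
[0.032 0.001 0.002] [0.01 0.01 0.01]
[0.032 0.001 0.002] [0.01 0.01 0.01]
```

servo_tool(rows=[{"dx": 0.032,"dy": 0.001,"dz": 0.002,"wx": 0,"wy": 0,"wz": 0,"fingers": 0.4},{"dx": 0.032,"dy": 0.001,"dz": 0.002,"wx": 0,"wy": 0,"wz": 0,"fingers": 0.4},{"dx": 0.032,"dy": 0.001,"dz": 0.002,"wx": 0,"wy": 0,"wz": 0,"fingers": 0.4},{"dx": 0.03,"dy": 0.001,"dz": 0.002,"wx": 0,"wy": 0,"wz": 0,"fingers": 0.4},{"dx": 0,"dy": 0,"dz": 0,"wx": 0,"wy": 0,"wz": 0,"fingers": 0.4}])

```text
clock: 25.9
eef_pos: [473.0, 295.6, 307.2]
tool_rot: [-3.138, 0.789, 1.738]
force: [-0.3, -0.5, -0.1]
width: 51.0
```

Run:
```python
from pl import *
s=ctrl.get_image("scene"); t=ctrl.get_image("top")
P,R=barpose(1.72,0); plan(P,R,1)
q=[st([x,100-225*np.cos(1.72),100+225*np.sin(1.72)]) for x in (-44,0,44)]
crop("scene",320,0,500,150,5,"pics/Ds.png",proj("scene",q),s)
print(cur()[2]["force"])
R=cur()[1]
ths=np.linspace(1.72,-.02,25)
for a,b in zip(ths[:-1],ths[1:]):
    print(round(b,2),(R.T@(barpose(b,0)[0]-barpose(a,0)[0])/750).round(4))
```

```text
from [474.6 294.1 308.2] to [472.2 299.1 306.9] rot deg [-0.1  0.3 -0.1] rows 1
[ 0.006 -0.002 -0.004] [-0.02  0.05 -0.02]
[-0.46023298 -0.43840677  0.02130049]
1.65 [-0.0169  0.0001  0.0136]
1.58 [-0.0159  0.0001  0.0148]
1.5 [-0.0148  0.0001  0.0159]
1.43 [-0.0136  0.0001  0.017 ]
1.36 [-0.0123  0.0001  0.0179]
1.28 [-0.011   0.0001  0.0188]
1.21 [-0.0096  0.0001  0.0195]
1.14 [-0.0082  0.0001  0.0201]
1.07 [-0.0067  0.0001  0.0207]
1.0 [-0.0052  0.0001  0.0211]
0.92 [-0.0036  0.0001  0.0214]
0.85 [-0.0021  0.      0.0216]
0.78 [-0.0005  0.      0.0217]
0.7 [0.0011 0.     0.0217]
0.63 [0.0026 0.     0.0216]
0.56 [0.0042 0.     0.0213]
0.49 [0.0057 0.     0.021 ]
0.42 [0.0072 0.     0.0205]
0.34 [0.0087 0.     0.0199]
0.27 [0.0101 0.     0.0192]
0.2 [0.0115 0.     0.0185]
0.12 [0.0128 0.     0.0176]
0.05 [ 0.014  -0.      0.0166]
-0.02 [ 0.0152 -0.      0.0155]
```

View pics/Ds.png

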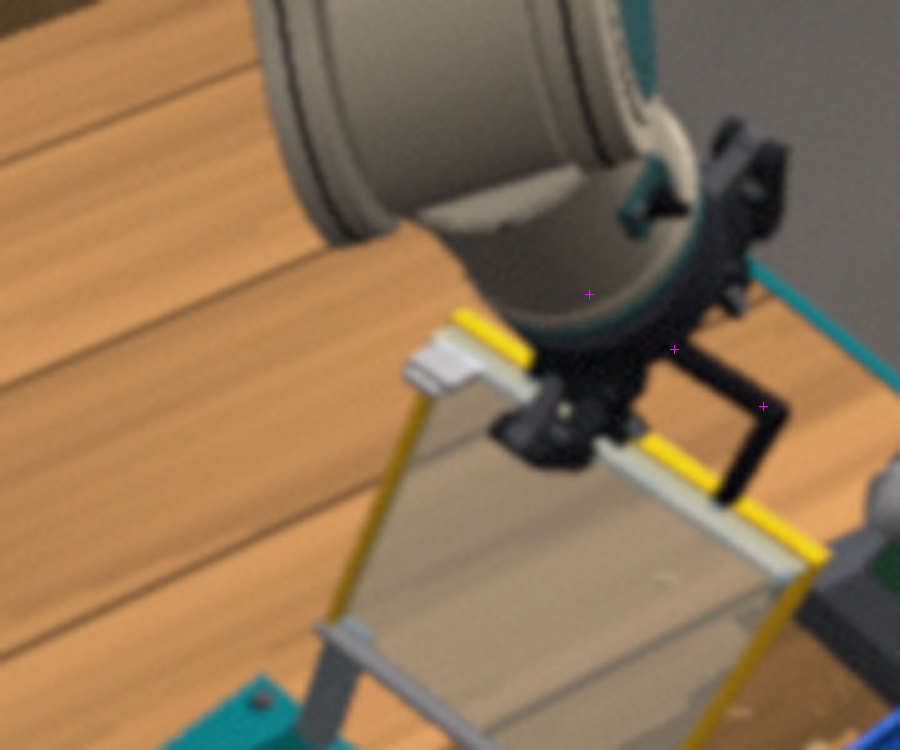

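servo_tool(rows=[{"dx": 0.004,"dy": 0,"dz": -0.003,"wx": 0,"wy": 0,"wz": 0,"fingers": 0.77},{"dx": 0,"dy": 0,"dz": 0,"wx": 0,"wy": 0,"wz": 0,"fingers": 0.77},{"dx": 0,"dy": 0,"dz": 0,"wx": 0,"wy": 0,"wz": 0,"fingers": 0.77}])

```text
clock: 26.38
eef_pos: [473.7, 298.1, 307.3]
tool_rot: [-3.141, 0.79, 1.733]
force: [-0.2, 0.2, -0.2]
width: 19.9
```

servo_tool(rows=[{"dx": -0.017,"dy": 0,"dz": 0.0135,"wx": 0,"wy": 0,"wz": 0,"fingers": 0.77},{"dx": -0.016,"dy": 0,"dz": 0.015,"wx": 0,"wy": 0,"wz": 0,"fingers": 0.77},{"dx": -0.015,"dy": 0,"dz": 0.016,"wx": 0,"wy": 0,"wz": 0,"fingers": 0.77},{"dx": -0.0135,"dy": 0,"dz": 0.017,"wx": 0,"wy": 0,"wz": 0,"fingers": 0.77},{"dx": -0.0125,"dy": 0,"dz": 0.018,"wx": 0,"wy": 0,"wz": 0,"fingers": 0.77}])

```text
clock: 27.0
eef_pos: [487.1, 217.0, 306.6]
tool_rot: [3.14, 0.787, 1.731]
force: [-0.7, 0.7, 7.7]
width: 19.3
```

servo_tool(rows=[{"dx": -0.011,"dy": 0,"dz": 0.019,"wx": 0,"wy": 0,"wz": 0,"fingers": 0.77},{"dx": -0.0095,"dy": 0,"dz": 0.0195,"wx": 0,"wy": 0,"wz": 0,"fingers": 0.77},{"dx": -0.008,"dy": 0,"dz": 0.02,"wx": 0,"wy": 0,"wz": 0,"fingers": 0.77},{"dx": -0.0065,"dy": 0,"dz": 0.0205,"wx": 0,"wy": 0,"wz": 0,"fingers": 0.77},{"dx": -0.005,"dy": 0,"dz": 0.021,"wx": 0,"wy": 0,"wz": 0,"fingers": 0.77}])

```text
clock: 27.62
eef_pos: [498.8, 143.4, 272.2]
tool_rot: [-3.14, 0.79, 1.734]
force: [0.2, 0.8, 2.0]
width: 19.8
```

Run:
```python
from pl import *
s=ctrl.get_image("scene")
P,R=barpose(1.0,0); plan(P,R,1)
q=[st([x,100-225*np.cos(1.),100+225*np.sin(1.)]) for x in (-44,0,44)]
crop("scene",290,30,470,180,5,"pics/Es.png",proj("scene",q),s)
print(cur()[2]["force"])
```

```text
from [499.  141.2 270.7] to [497.7 146.2 273.8] rot deg [-0.3  0.4 -0.1] rows 1
[ 0.002 -0.001 -0.008] [-0.05  0.07 -0.02]
[ 0.74952301 -1.15834799  0.0270836 ]
```

View pics/Es.png

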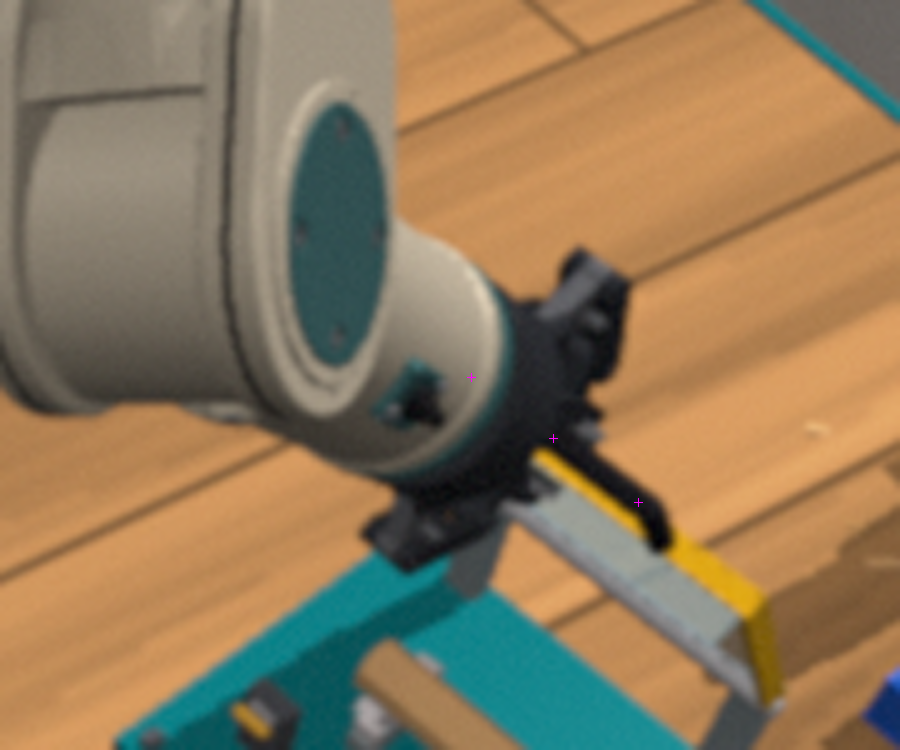

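servo_tool(rows=[{"dx": -0.0035,"dy": 0,"dz": 0.0215,"wx": 0,"wy": 0,"wz": 0,"fingers": 0.77},{"dx": -0.002,"dy": 0,"dz": 0.0215,"wx": 0,"wy": 0,"wz": 0,"fingers": 0.77},{"dx": -0.0005,"dy": 0,"dz": 0.0215,"wx": 0,"wy": 0,"wz": 0,"fingers": 0.77},{"dx": 0.001,"dy": 0,"dz": 0.0215,"wx": 0,"wy": 0,"wz": 0,"fingers": 0.77},{"dx": 0.0025,"dy": 0,"dz": 0.0215,"wx": 0,"wy": 0,"wz": 0,"fingers": 0.77}])

```text
clock: 28.3
eef_pos: [508.2, 85.9, 216.6]
tool_rot: [-3.14, 0.79, 1.734]
force: [-0.2, 0.6, 1.7]
width: 19.4
```

servo_tool(rows=[{"dx": 0.004,"dy": 0,"dz": 0.0213,"wx": 0,"wy": 0,"wz": 0,"fingers": 0.77},{"dx": 0.0057,"dy": 0,"dz": 0.021,"wx": 0,"wy": 0,"wz": 0,"fingers": 0.77},{"dx": 0.0072,"dy": 0,"dz": 0.0205,"wx": 0,"wy": 0,"wz": 0,"fingers": 0.77},{"dx": 0.0087,"dy": 0,"dz": 0.02,"wx": 0,"wy": 0,"wz": 0,"fingers": 0.77},{"dx": 0.01,"dy": 0,"dz": 0.019,"wx": 0,"wy": 0,"wz": 0,"fingers": 0.77}])

```text
clock: 28.92
eef_pos: [513.8, 51.4, 143.8]
tool_rot: [-3.141, 0.79, 1.734]
force: [-0.3, -0.9, 1.5]
width: 19.8
```

Run:
```python
from pl import *
s=ctrl.get_image("scene"); t=ctrl.get_image("top")
P,R=barpose(.27,0); plan(P,R,1)
q=[st([x,100-225*np.cos(.27),100+225*np.sin(.27)]) for x in (-44,0,44)]
crop("scene",290,80,470,230,5,"pics/Fs.png",proj("scene",q),s)
crop("top",90,80,270,280,3,"pics/Ft.png",proj("top",q),t)
print(cur()[2]["force"])
```

```text
from [513.1  51.2 143. ] to [513.3  52.2 144.5] rot deg [-0.3  0.3  0. ] rows 1
[-0.     0.    -0.002] [-0.04  0.04  0.  ]
[-0.14722893  1.02243448  0.06365304]
```

View pics/Fs.png

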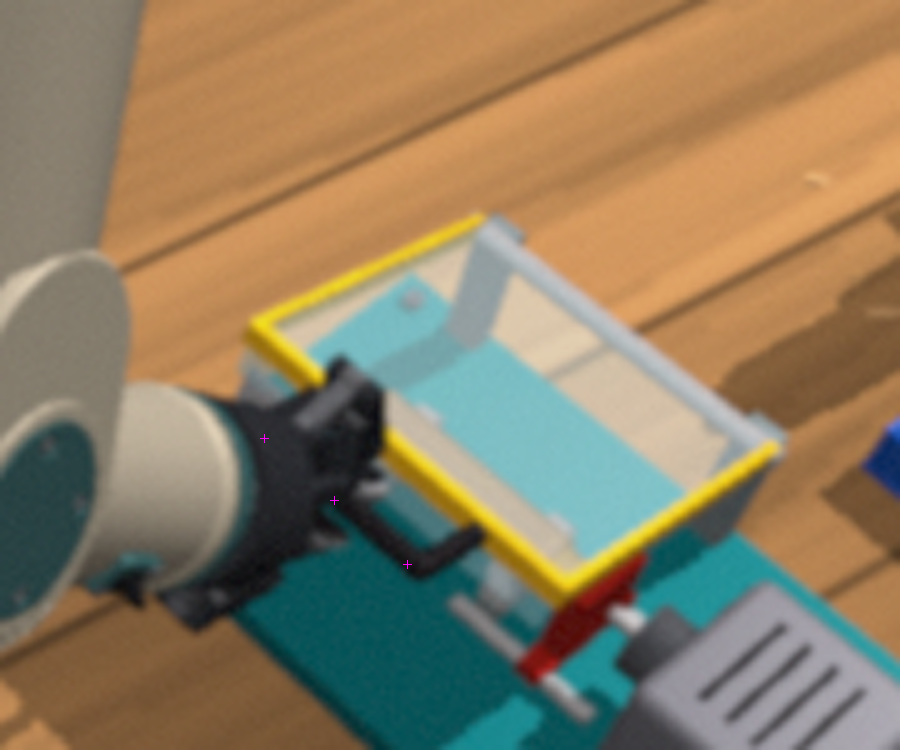

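View pics/Ft.png

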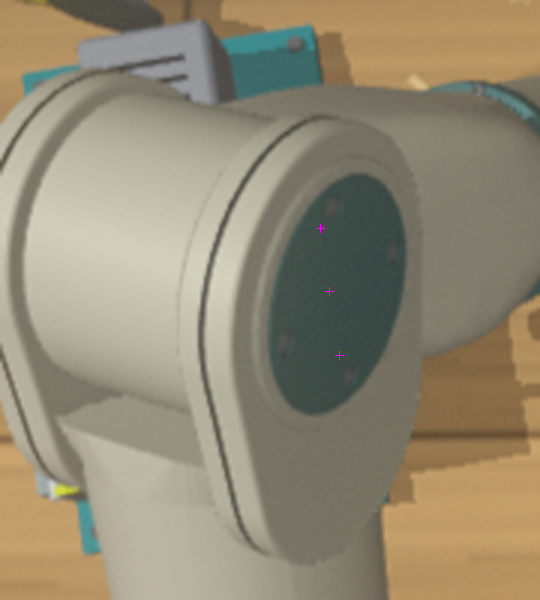

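servo_tool(rows=[{"dx": 0.0115,"dy": 0,"dz": 0.0185,"wx": 0,"wy": 0,"wz": 0,"fingers": 0.77},{"dx": 0.0128,"dy": 0,"dz": 0.0175,"wx": 0,"wy": 0,"wz": 0,"fingers": 0.77},{"dx": 0.008,"dy": 0,"dz": 0.009,"wx": 0,"wy": 0,"wz": 0,"fingers": 0.77},{"dx": 0,"dy": 0,"dz": 0,"wx": 0,"wy": 0,"wz": 0,"fingers": 0.77}])

```text
clock: 29.52
eef_pos: [514.4, 44.9, 103.1]
tool_rot: [-3.139, 0.789, 1.735]
force: [0.1, -0.8, -0.9]
width: 19.5
```

servo_tool(rows=[{"dx": 0.004,"dy": 0,"dz": 0.004,"wx": 0,"wy": 0,"wz": 0,"fingers": 0.77},{"dx": 0.004,"dy": 0,"dz": 0.004,"wx": 0,"wy": 0,"wz": 0,"fingers": 0.77},{"dx": 0,"dy": 0,"dz": 0,"wx": 0,"wy": 0,"wz": 0,"fingers": 0.77}])

```text
clock: 29.9
eef_pos: [514.9, 44.9, 95.3]
tool_rot: [-3.141, 0.79, 1.734]
force: [-0.3, -0.3, 1.3]
width: 20.0
```

Run:
```python
from pl import *
s=ctrl.get_image("scene")
P,R=barpose(.0,0); plan(P,R,1)
q=[st([x,100-225*np.cos(.0),100+225*np.sin(.0)]) for x in (-44,0,44)]
crop("scene",290,80,470,230,5,"pics/Gs.png",proj("scene",q),s)
print(cur()[2]["force"])
```

```text
from [514.9  44.8  95.4] to [514.7  44.1  84.4] rot deg [-0.1  0.3 -0.1] rows 1
[ 0.01  -0.     0.011] [-0.02  0.04 -0.01]
[ 1.09618109 -0.53543796  0.18535917]
```

View pics/Gs.png

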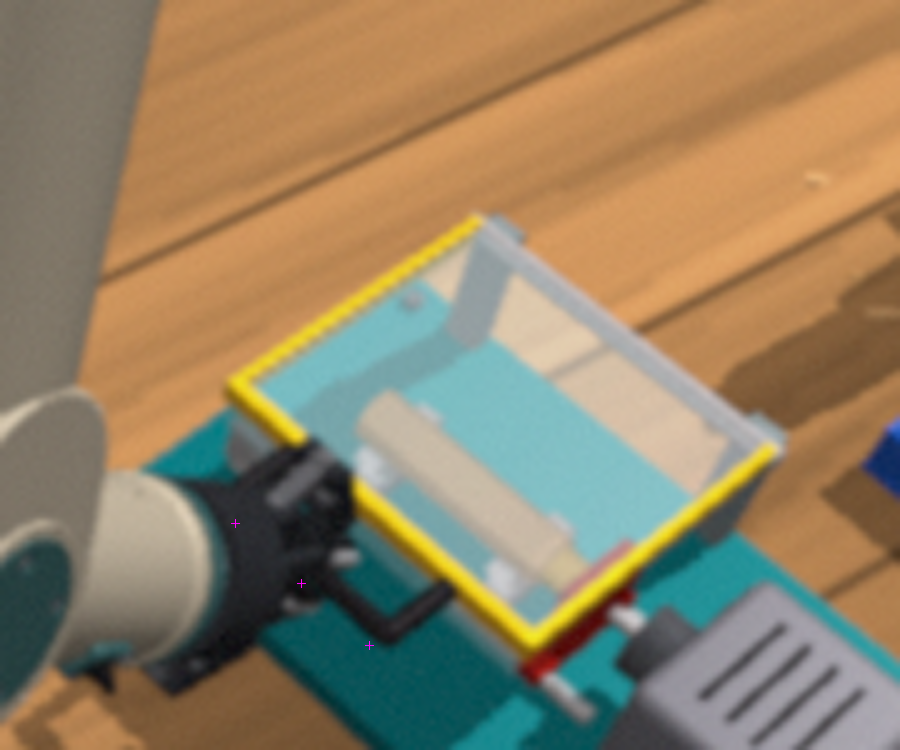

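servo_tool(rows=[{"dx": 0.004,"dy": 0,"dz": 0.004,"wx": 0,"wy": 0,"wz": 0,"fingers": 0.77},{"dx": 0.003,"dy": 0,"dz": 0.003,"wx": 0,"wy": 0,"wz": 0,"fingers": 0.77},{"dx": 0.003,"dy": 0,"dz": 0.003,"wx": 0,"wy": 0,"wz": 0,"fingers": 0.77},{"dx": 0,"dy": 0,"dz": 0,"wx": 0,"wy": 0,"wz": 0,"fingers": 0.77}])

```text
clock: 30.45
eef_pos: [514.9, 47.0, 86.2]
tool_rot: [3.141, 0.785, 1.734]
force: [0.7, 5.5, 5.0]
width: 19.9
```

servo_tool(rows=[{"dx": 0.003,"dy": 0,"dz": 0.003,"wx": 0,"wy": 0,"wz": 0,"fingers": 0.77},{"dx": 0.003,"dy": 0,"dz": 0.003,"wx": 0,"wy": 0,"wz": 0,"fingers": 0.77},{"dx": 0,"dy": 0,"dz": 0,"wx": 0,"wy": 0,"wz": 0,"fingers": 0.77}])

```text
clock: 30.82
eef_pos: [514.9, 45.4, 79.1]
tool_rot: [-3.141, 0.787, 1.734]
force: [-0.1, 2.0, 6.0]
width: 19.6
```

```bash
cat > g.py <<'E'
from pl import *
import sys
s=ctrl.get_image("scene")
print(cur()[0],cur()[2]["force"])
q=[]
for th in (0,.06):
    q+=[st([x,100-180*np.cos(th),100+180*np.sin(th)]) for x in (-95,95)]+[st([44,100-225*np.cos(th),100+225*np.sin(th)])]
crop("scene",300,100,460,250,5,sys.argv[1],proj("scene",q),s)
E
python3 g.py pics/H.png
```

```text
[514.86117528  45.34391274  79.0584618 ] [-0.72727946  2.43745882  5.91978855]
```

View pics/H.png

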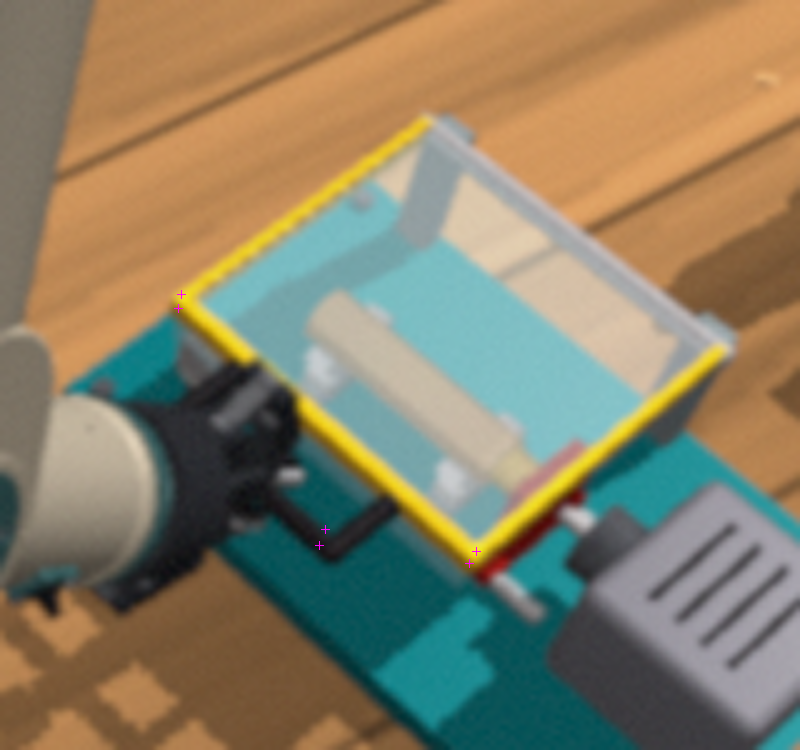

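servo_tool(rows=[{"dx": 0.003,"dy": 0,"dz": 0.003,"wx": 0,"wy": 0,"wz": 0,"fingers": 0.77},{"dx": 0,"dy": 0,"dz": 0,"wx": 0,"wy": 0,"wz": 0,"fingers": 0.77}])

```text
clock: 31.12
eef_pos: [514.9, 46.7, 77.7]
tool_rot: [3.141, 0.783, 1.733]
force: [-0.7, 2.2, 13.8]
width: 19.7
```

servo_tool(rows=[{"dx": 0.003,"dy": 0,"dz": 0.003,"wx": 0,"wy": 0,"wz": 0,"fingers": 0.77},{"dx": 0,"dy": 0,"dz": 0,"wx": 0,"wy": 0,"wz": 0,"fingers": 0.77}])

```text
clock: 31.38
eef_pos: [514.9, 48.2, 76.2]
tool_rot: [3.139, 0.779, 1.733]
force: [-1.0, 3.2, 20.1]
width: 19.9
```

servo_tool(rows=[{"dx": 0.003,"dy": 0,"dz": 0.003,"wx": 0,"wy": 0,"wz": 0,"fingers": 0.77},{"dx": 0,"dy": 0,"dz": 0,"wx": 0,"wy": 0,"wz": 0,"fingers": 0.77}])

```text
clock: 31.62
eef_pos: [514.9, 49.7, 74.8]
tool_rot: [3.138, 0.775, 1.733]
force: [-2.9, 4.1, 27.5]
width: 19.6
```

```bash
python3 g.py pics/I.png
```

```text
[514.90231045  49.69389419  74.76891425] [-1.32943841  4.5330593  27.59821697]
```

View pics/I.png

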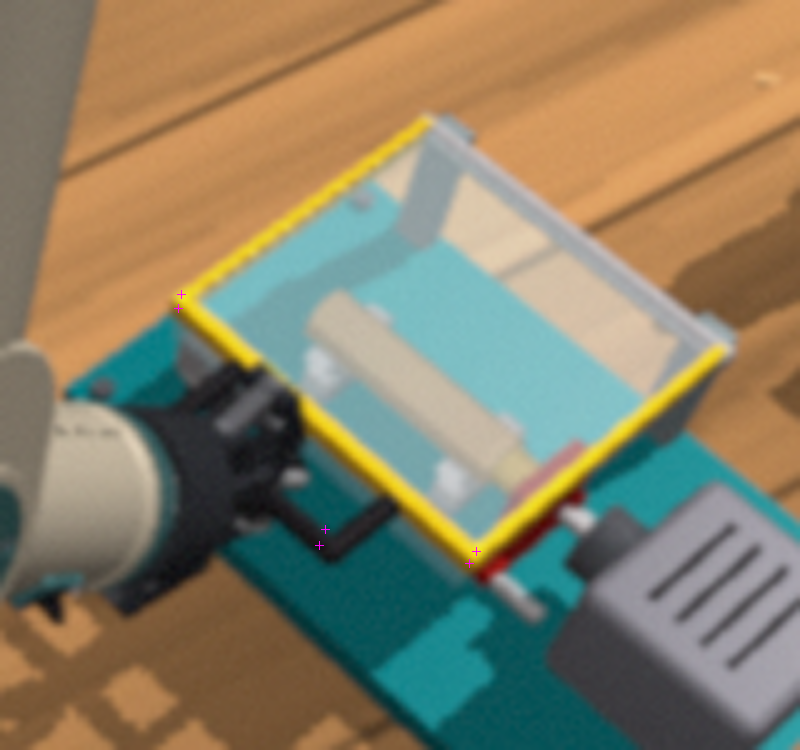

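servo_tool(rows=[{"dx": -0.005,"dy": 0,"dz": -0.005,"wx": 0,"wy": 0,"wz": 0,"fingers": 0.6},{"dx": -0.001,"dy": 0,"dz": -0.001,"wx": 0,"wy": 0,"wz": 0,"fingers": 0.4},{"dx": 0,"dy": 0,"dz": 0,"wx": 0,"wy": 0,"wz": 0,"fingers": 0.4},{"dx": 0,"dy": 0,"dz": 0,"wx": 0,"wy": 0,"wz": 0,"fingers": 0.4}])

```text
clock: 32.17
eef_pos: [514.7, 44.4, 74.7]
tool_rot: [-3.14, 0.79, 1.734]
force: [0.8, -0.4, 0.2]
width: 51.4
```

```bash
python3 g.py pics/J.png
python3 - <<'E'
from pl import *
P,R=barpose(0,0); plan(P,R,1)
E
```

```text
[514.73343518  44.52848949  74.78971421] [ 0.22138632  0.33928207 -0.48787115]
from [514.7  44.5  74.8] to [514.7  44.1  84.4] rot deg [-0.2  0.3 -0.1] rows 1
[-0.009 -0.    -0.009] [-0.03  0.05 -0.01]
```

View pics/J.png

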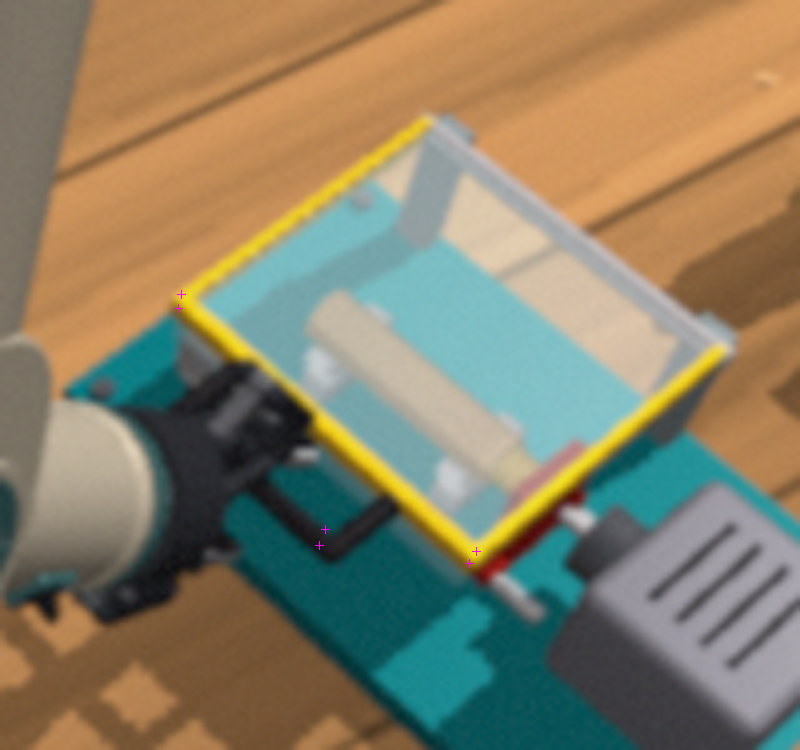

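servo_tool(rows=[{"dx": -0.02,"dy": 0,"dz": -0.004,"wx": 0,"wy": 0,"wz": 0,"fingers": 0.4},{"dx": -0.04,"dy": 0,"dz": 0,"wx": 0,"wy": 0,"wz": 0,"fingers": 0.4},{"dx": -0.06,"dy": 0,"dz": 0,"wx": 0,"wy": 0,"wz": 0,"fingers": 0.4},{"dx": -0.06,"dy": 0,"dz": 0,"wx": 0,"wy": 0,"wz": 0,"fingers": 0.6},{"dx": -0.06,"dy": 0,"dz": 0,"wx": 0,"wy": 0,"wz": 0,"fingers": 1}])

```text
clock: 32.85
eef_pos: [535.1, -80.0, 207.1]
tool_rot: [-3.141, 0.791, 1.733]
force: [0.2, 0.2, -0.1]
width: 17.4
```

```bash
python3 g.py pics/K.png
python3 - <<'E'
from pl import *
from scipy.optimize import minimize_scalar
t=ctrl.get_image("top")
q=[]
for th in (0,.06): q+=[st([x,100-180*np.cos(th),100+180*np.sin(th)]) for x in (-95,95)]+[st([x,100-225*np.cos(th),100+225*np.sin(th)]) for x in (-44,44)]
crop("top",90,80,250,280,4,"pics/Kt.png",proj("top",q),t)
for n in ("scene","top"): print(n,[(round(d["conf"],2),np.round(d["point"],1)) for d in ctrl.mark_of("guard_bar",n)], [proj(n,st([0,100-225*np.cos(a),100+225*np.sin(a)]))[0].round(1) for a in (0,.06)])
E
```

```text
[536.96010102 -86.07661824 210.15347213] [ 0.79401028 -4.6669122   3.18415908]
scene [(0.87, array([352.3, 193.4]))] [array([349.8, 196.2]), array([350.8, 192.9])]
top [] [array([208.3, 181.4]), array([207.1, 180.3])]
```

View pics/K.png

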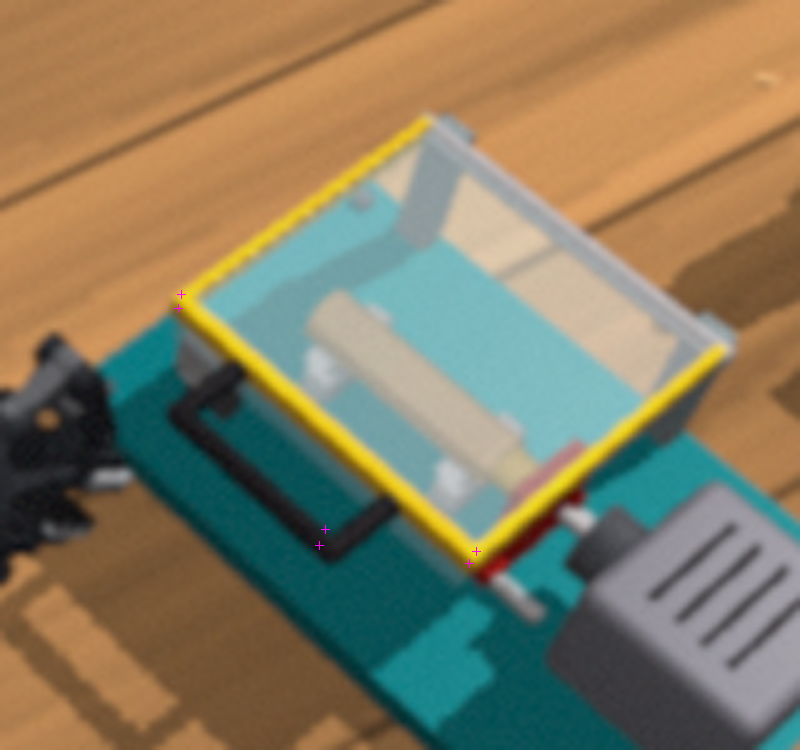

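View pics/Kt.png

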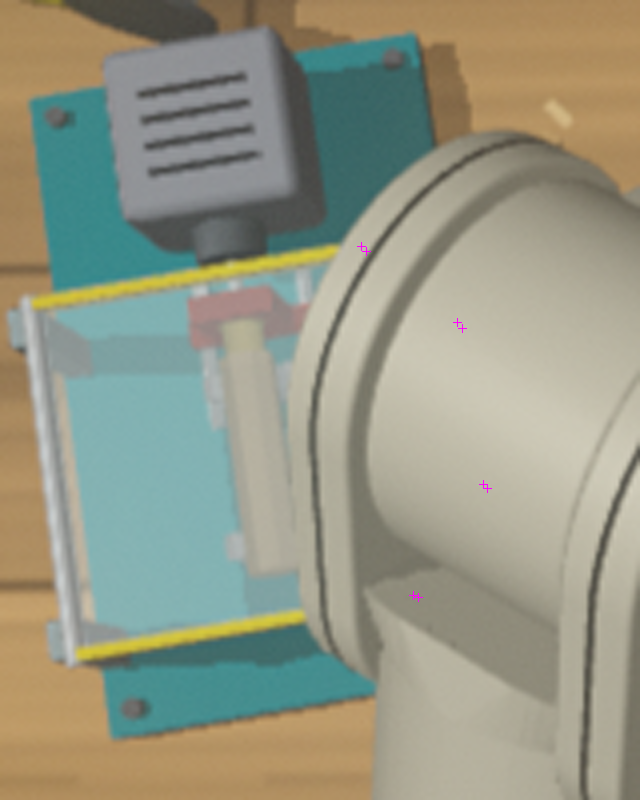

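Run:
```python
from pl import *
print(cur()[2]["force"])
plan(st([0,-126,150]),toolR(np.array([0,0,-1.]),-sv([0,1,0])),9)
```

```text
[ 0.8590673   0.76616343 -0.88961888]
from [535.2 -79.2 206. ] to [517.4  27.8 150. ] rot deg [ -0.2 -44.7  -0.1] rows 9
[ 0.017 -0.    -0.006] [-0.   -0.83 -0.  ]
[ 0.017 -0.    -0.007] [-0.   -0.83 -0.  ]
[ 0.016 -0.    -0.008] [-0.   -0.83 -0.  ]
[ 0.015 -0.    -0.01 ] [-0.   -0.83 -0.  ]
[ 0.014 -0.    -0.011] [-0.   -0.83 -0.  ]
[ 0.013 -0.    -0.012] [-0.   -0.83 -0.  ]
[ 0.012 -0.    -0.013] [-0.   -0.83 -0.  ]
[ 0.011 -0.    -0.014] [-0.   -0.83 -0.  ]
[ 0.01  -0.    -0.015] [-0.   -0.83 -0.  ]
```

servo_tool(rows=[{"dx": 0.008,"dy": 0,"dz": -0.006,"wx": 0,"wy": -0.83,"wz": 0,"fingers": 1},{"dx": 0.008,"dy": 0,"dz": -0.007,"wx": 0,"wy": -0.83,"wz": 0,"fingers": 1},{"dx": 0.008,"dy": 0,"dz": -0.008,"wx": 0,"wy": -0.83,"wz": 0,"fingers": 1},{"dx": 0.01,"dy": 0,"dz": -0.01,"wx": 0,"wy": -0.83,"wz": 0,"fingers": 1},{"dx": 0.014,"dy": 0,"dz": -0.011,"wx": 0,"wy": -0.83,"wz": 0,"fingers": 1}])

```text
clock: 33.67
eef_pos: [526.8, -31.4, 192.0]
tool_rot: [-3.136, 1.226, 1.74]
force: [0.3, -0.2, -0.2]
width: 0.2
```

servo_tool(rows=[{"dx": 0.013,"dy": 0,"dz": -0.012,"wx": 0,"wy": -0.83,"wz": 0,"fingers": 1},{"dx": 0.012,"dy": 0,"dz": -0.015,"wx": 0,"wy": -0.83,"wz": 0,"fingers": 1},{"dx": 0.011,"dy": 0,"dz": -0.02,"wx": 0,"wy": -0.83,"wz": 0,"fingers": 1},{"dx": 0.01,"dy": 0,"dz": -0.022,"wx": 0,"wy": -0.83,"wz": 0,"fingers": 1},{"dx": 0,"dy": 0,"dz": 0,"wx": 0,"wy": 0,"wz": 0,"fingers": 1}])

```text
clock: 34.3
eef_pos: [515.9, 30.1, 167.2]
tool_rot: [-1.777, 1.565, 3.107]
force: [0.0, 0.3, -0.5]
width: 0.1
```

Run:
```python
from pl import *
plan(st([0,-126,125]),toolR(np.array([0,0,-1.]),-sv([0,1,0])),1)
```

```text
from [515.9  30.1 167.2] to [517.4  27.8 125. ] rot deg [ 0.4 -0.1  0.3] rows 1
[0.056 0.002 0.003] [ 0.06 -0.01  0.05]
```

servo_tool(rows=[{"dx": 0.03,"dy": 0.002,"dz": 0.003,"wx": 0,"wy": 0,"wz": 0,"fingers": 1},{"dx": 0.026,"dy": 0,"dz": 0,"wx": 0,"wy": 0,"wz": 0,"fingers": 1},{"dx": 0.006,"dy": 0,"dz": 0,"wx": 0,"wy": 0,"wz": 0,"fingers": 1},{"dx": 0.006,"dy": 0,"dz": 0,"wx": 0,"wy": 0,"wz": 0,"fingers": 1},{"dx": 0,"dy": 0,"dz": 0,"wx": 0,"wy": 0,"wz": 0,"fingers": 1}])

```text
clock: 34.92
eef_pos: [520.2, 22.2, 118.2]
tool_rot: [-0.345, 1.569, -1.754]
force: [-0.2, -0.1, -0.1]
width: 0.0
```

servo_tool(rows=[{"dx": 0.005,"dy": 0,"dz": 0,"wx": 0,"wy": 0,"wz": 0,"fingers": 1},{"dx": 0.005,"dy": 0,"dz": 0,"wx": 0,"wy": 0,"wz": 0,"fingers": 1},{"dx": 0,"dy": 0,"dz": 0,"wx": 0,"wy": 0,"wz": 0,"fingers": 1}])

```text
clock: 35.3
eef_pos: [519.9, 22.5, 110.3]
tool_rot: [-0.702, 1.569, -2.11]
force: [0.1, 0.2, -0.5]
width: 0.0
```

servo_tool(rows=[{"dx": 0,"dy": 0,"dz": -0.0085,"wx": 0,"wy": 0,"wz": 0,"fingers": 1},{"dx": 0.002,"dy": 0,"dz": 0,"wx": 0,"wy": 0,"wz": 0,"fingers": 1},{"dx": 0,"dy": 0,"dz": 0,"wx": 0,"wy": 0,"wz": 0,"fingers": 1}])

```text
clock: 35.67
eef_pos: [519.0, 28.9, 108.9]
tool_rot: [-0.492, 1.569, -1.9]
force: [0.6, -0.2, -0.5]
width: 0.4
```

servo_tool(rows=[{"dx": 0.003,"dy": 0,"dz": 0,"wx": 0,"wy": 0,"wz": 0,"fingers": 1},{"dx": 0,"dy": 0,"dz": 0,"wx": 0,"wy": 0,"wz": 0,"fingers": 1}])

```text
clock: 35.92
eef_pos: [519.0, 28.6, 106.6]
tool_rot: [-0.575, 1.569, -1.983]
force: [-0.1, -0.7, -0.7]
width: -0.2
```

servo_tool(rows=[{"dx": 0.003,"dy": 0,"dz": 0,"wx": 0,"wy": 0,"wz": 0,"fingers": 1},{"dx": 0,"dy": 0,"dz": 0,"wx": 0,"wy": 0,"wz": 0,"fingers": 1}])

```text
clock: 36.17
eef_pos: [519.3, 28.6, 105.6]
tool_rot: [0.682, 1.57, -0.727]
force: [-2.7, 0.4, 12.3]
width: -0.2
```

servo_tool(rows=[{"dx": 0.002,"dy": 0,"dz": 0,"wx": 0,"wy": 0,"wz": 0,"fingers": 1},{"dx": 0,"dy": 0,"dz": 0,"wx": 0,"wy": 0,"wz": 0,"fingers": 1}])

```text
clock: 36.42
eef_pos: [519.3, 28.6, 105.3]
tool_rot: [2.157, 1.57, 0.748]
force: [-5.5, 2.1, 23.6]
width: 0.1
```

servo_tool(rows=[{"dx": -0.01,"dy": 0,"dz": 0,"wx": 0,"wy": 0,"wz": 0,"fingers": 1},{"dx": -0.05,"dy": 0,"dz": 0,"wx": 0,"wy": 0,"wz": 0,"fingers": 1},{"dx": -0.07,"dy": 0,"dz": 0.03,"wx": 0,"wy": 0,"wz": 0,"fingers": 1},{"dx": -0.07,"dy": 0,"dz": 0.08,"wx": 0,"wy": 0,"wz": 0,"fingers": 1},{"dx": 0,"dy": 0,"dz": 0.08,"wx": 0,"wy": 0,"wz": 0,"fingers": 1}])

```text
clock: 37.05
eef_pos: [542.6, -99.5, 245.0]
tool_rot: [1.124, 1.564, -0.28]
force: [1.3, -0.3, 0.1]
width: 0.1
```

servo_tool(rows=[{"dx": 0,"dy": 0,"dz": 0.08,"wx": 0,"wy": 0,"wz": 0,"fingers": 1},{"dx": 0,"dy": 0,"dz": 0.05,"wx": 0,"wy": 0,"wz": 0,"fingers": 1},{"dx": 0,"dy": 0,"dz": 0,"wx": 0,"wy": 0,"wz": 0,"fingers": 1},{"dx": 0,"dy": 0,"dz": 0,"wx": 0,"wy": 0,"wz": 0,"fingers": 1}])

```text
clock: 37.55
eef_pos: [555.7, -194.2, 241.5]
tool_rot: [-1.645, 1.569, -3.053]
force: [0.4, 0.5, -0.9]
width: -0.1
```

```bash
python3 g.py pics/L.png
python3 - <<'E'
from pl import *
t=ctrl.get_image("top"); s=ctrl.get_image("scene")
cv2.imwrite("pics/topF.png",t[:,:,::-1]);cv2.imwrite("pics/sceneF.png",s[:,:,::-1])
pts=[st([x,0,74]) for x in (50,55,60,65)]+[st([77.5,0,71])]
crop("top",85,120,225,260,5,"pics/Lt.png",proj("top",pts),t)
E
python3 stopm.py
```

```text
[ 555.83559284 -193.48026065  241.51981399] [-0.09889254  0.51139627 -0.1694744 ]
scene [(np.float64(408.58), np.float64(198.03), 115, np.int64(395), np.int64(418), np.int64(189), np.int64(215)), (np.float64(398.45), np.float64(212.82), 11, np.int64(396), np.int64(401), np.int64(212), np.int64(214))]stopm.py:14: RuntimeWarning: Mean of empty slice.
  y,x=np.nonzero(m); r.append((x.mean().round(2),y.mean().round(2),len(x),x.min(),x.max(),y.min(),y.max()))
  ret = ret.dtype.type(ret / rcount)
Traceback (most recent call last):
  File "stopm.py", line 14, in <module>
    y,x=np.nonzero(m); r.append((x.mean().round(2),y.mean().round(2),len(x),x.min(),x.max(),y.min(),y.max()))
                                                                            ~~~~~^^
ValueError: zero-size array to reduction operation minimum which has no identity
```

View pics/L.png

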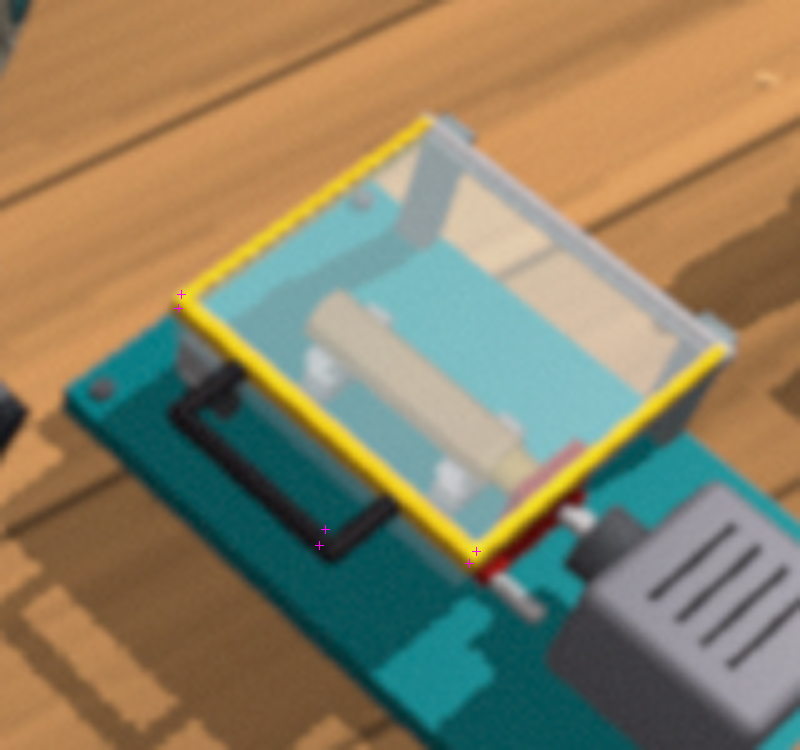

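View pics/Lt.png

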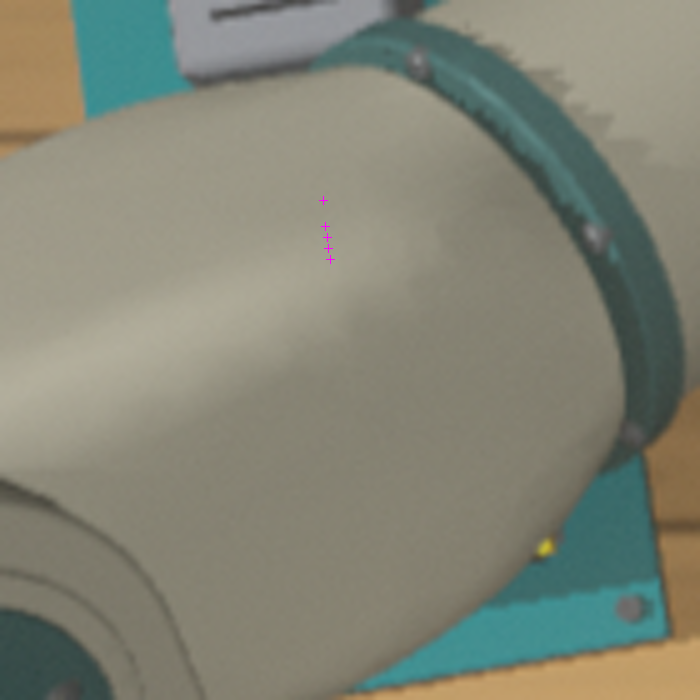

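View pics/sceneF.png

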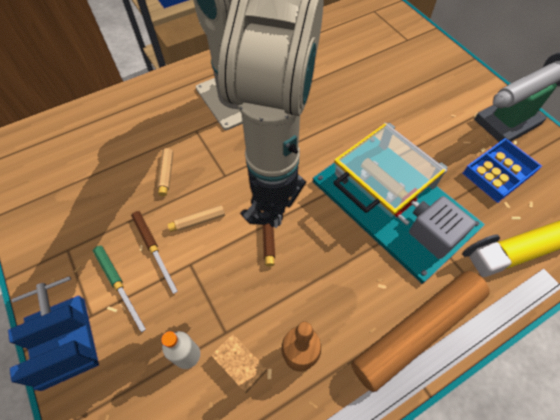

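```bash
python3 -c "
from cell import ctrl
print(ctrl.finish_job(), ctrl.read_state()['clock'])"
```

```text
the job is handed in; nothing more can be done
the job is handed in; nothing more can be done
```

The job is done and handed in at about 38 s of the 72 s allowed. No verdict was reported.

**What I did:**
- I swung the guard up to about 1.72 rad by its bar.
- I took the pale handle farthest from the base, at top-view pixel (359,187) and about 600 mm out, and lowered it into the V-rests.
- I released it and pushed it by its tail against the stop with closed fingers.
- I swung the guard down and pressed the bar.

**What the last checks showed:**
- **Butting:** the handle stood still while the push rose to about 9 N. It still held at about 7 N once the downward load was taken off. An earlier 5.6 N was only stiction: the handle then slid another 2.5 mm before it butted.
- **Handle and stop:** the brass end measured at about station x 77, against the stop face at about 77.5. The red-pixel check showed no stop shift beyond about 1 pixel in either view after butting. That check failed at the end because the shut guard and the arm hid the stop.
- **Guard:** image markers alone were not conclusive between shut and ajar. A straight press met the bar top at z of about 106 mm, the shut height, and it moved only about 0.3 mm when pressed with 24 N. I did not see or feel the catch click as a separate event.
- **End state:** the last scene picture shows the handle in the rests at the stop and the arm clear. The bystanders are where they were, though the gripper partly hides the dark handle. The arm blocked the last top view, so the handle's end position rests on the scene view and the top view taken before the final press.

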